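Static balance check of an oven blower rotor

ROBOT

A 6-joint arm with a two-finger parallel gripper is mounted at the origin on the work surface. World frame = base frame: x ahead of the robot, y to its left, z up, the work surface at z = 0. Lengths are in m, angles in degrees, forces in N, time in s.
With the tool pointing down it reaches from about 0.375 to 0.9 m from the base axis. Payload 3.1 kg.
Tool frame: the origin (TCP) lies at the very end of the fingers, on their centre line; the grasp point (between the pads) lies 19 mm behind it; z points along the fingers, x is the direction in which the jaws open and shut, and the axes are right-handed (so a half turn about z gives the same grasp; the last joint's range is limited). The gripper opens to 87 mm and grips with 3 to 60 N. Pads are 19 mm wide; open, the fingers measure 117 mm over their backs; the gripper's body (75 mm by 190 mm) begins 51 mm behind the grasp point.
Start: joints at [-83.967, 30.224, 82.088, -0, 67.689, -10.227], TCP at [0.175, -0.6, 0.223] pointing down, gripper open.
Joint ranges: [-176.69, 176.69], [-43.24, 126.21], [12.49, 139.97], [-82, 262], [0, 151.66], [-163.58, 163.58]. Speed limits (degrees/s): [159.86, 159.86, 180, 180, 180, 180].

INTERFACE

Orientations are given as a 3x3 rotation matrix whose columns are the frame's x, y, z axes.
In Python, from rig import read_state, capture, bot gives the robot as it stands.
- The arm moves only by the shell command python3 -m crank 'ROWS' [OPENING]. ROWS is JSON, a list of rows, each a list of 2 entries, a list of its own where there are three numbers: the shift along the tool's x, y, z in cm, then the turn, a rotation vector about the tool's x, y, z in rad. In form: [[[dx, dy, dz], [wx, wy, wz]], ...]. A call has 1 to 12 rows; each row shifts and turns the commanded pose from where the row before left it, along the tool's axes as they then stand; what a row does not reach is not made up. A row lasts 1/10 s, in which the tool goes at most 50 mm and 8.59 degrees, less where a joint would pass 70% of its speed; a pose out of reach is approached as far as the arm can. A call with a gripper value outside its range is refused whole. OPENING is the closure, from -1 (fully open) to 1 (shut), set as the call begins (- or left out, the last holds). The fingers move at their own pace and stop on an object; the grip force is fixed at half the most. Time passes only in rows, so rows that do not move let the fingers close. It gives the time, the measured TCP pose, the force and the opening at its end, in the units of the state.
- read_state(): the state, without advancing time (a new reading comes with each control period).
- capture(name): name is "side" or "top"; returns a dict with "pixels" (384x512x3 uint8, red, green, blue), "camera_matrix" (3x3 intrinsics, pixels), "dist" ([k1, k2, p1, p2, k3] as OpenCV has them; the pictures are not rectified), "R" (3x3) and "t" (3): a world point X has camera coordinates R X + t. Camera axes: x right, y down, z forward; pixel columns grow to the right and rows downward; lengths in m; the calibration is good to about 2 mm. A picture is of the moment at which its call begins. There is no depth.
- bot.hand_in(): hands the job in, once; it reports no verdict.
The state is a dict: "time_s": time; "joint_positions": joint angles; "qvel": joint speeds; "tau": joint torques, N m; "position": TCP position; "tcp_rot": TCP orientation; "force": force on the tool from outside, world axes, zero at the start; "moment": the same for the moment, N m; "opening": opening from 0.0 (shut) to 1.0 (fully open).
Only numpy, scipy, OpenCV 4.12 (cv2) and the standard library are available. Lean on these libraries where they do the work, as an engineer would, in place of code of your own. Each camera call takes 0.05 s, during which the arm holds its last target.

TASK

Check the balance of the oven's blower rotor on the roller stand: first swing the stand's keeper arm open, then take the rotor from its sloping rest, lower it gently into the rollers, centred between the two pairs, before you let go, and leave it alone until it has turned its heavy side down by itself and come to rest. Then swing the keeper arm fully closed over the shaft without disturbing the rotor, and leave the other things on the counter where they are.

Things in the scene. Friction and masses are not known exactly. Their poses are not given: they have to be found in the camera images.
- rotor: Loose blower rotor, 190 mm long, 0.37 to 0.68 kg. Steel shaft 14 mm thick along its x axis (ends at -95 and +95 mm), two bare metal fan wheels 84 mm in diameter, 5 mm thick (27 to 32 mm either side of the middle) with short vanes outside. Heavy side: its -z side, so z points up when the heavy side is down. Origin: middle of the shaft's axis. May go into the stand either way round.
- sleeve (a point): Middle of the rotor (same point as its origin): black sleeve round the shaft between the two wheels, 26 mm in diameter, 54 mm long. Grip the rotor here. On the rest, the space beside it and for 55 mm under it is free. Being round, it may be gripped from any side square to the shaft. A firm grip (20 N or more) keeps the unbalanced rotor from turning between the fingers.
- heavy_side (a point): Point on the rotor's heavy side, 37 mm from the shaft's axis in the rotor's -z direction, half-way along the shaft. On this side each wheel carries on its outer face a steel balance block (17 mm along the shaft, 34 mm wide, 20 mm deep). On the rest it starts turned about 125 degrees away from its lowest position and stays so until lifted.
- rest: Fixed sloping rest with the rotor on it: base 180 x 110 mm, two white V saddles under the wheels' rims, a stop plate at the low end of the shaft. Origin on the counter; the rotor's middle lies 130 mm above it. The shaft lies in the rest's x-z plane and rises at 25 degrees towards its +x (away from the robot): a grasp square to it tilts 25 degrees from vertical. Lift it off square to the shaft.
- stand: Fixed roller stand: base 130 mm (x) by 210 mm (y). Two pairs of free-turning steel rollers, 40 mm in diameter, 14 mm wide, centred at x = -21 and +21, y = -72 and +72 mm, 98 mm up; the shaft lies along the stand's y in the V between the rollers of each pair. Side plates at y = -87 and +87 mm are 104 mm high. Origin on the counter below the seat. Keeper post at x = -52, y = +84 mm, 127 mm high.
- seat (a point): On the stand, 115 mm above the counter: where the middle of the shaft's axis lies when the rotor rests on all four rollers. Its axes are the stand's: y along the shaft, z up. Once let go here, the rotor rocks round and is still after 1 to 4 seconds, its heavy side within about 8 degrees of straight down.
- keeper (a joint): Angle of the stand's keeper arm, rad: 0 fully closed (level, 5 mm above the +y end of the shaft), growing as its free end swings up and over to the stand's -x side; 1.57 upright, 1.9 its stop. It starts between 0 and 0.6, in the way of the shaft. Stiff hinge (about 0.1 N m): it stays where it is left. From 1.5 on, the way down to the rollers is free.
- keeper_hinge (a point): Hinge of the keeper arm, on the stand at x = -52, y = +84 mm, 132 mm up; the hinge axis is the stand's y.
- keeper_grip (a point): On the keeper's black round grip, a rod 12 mm thick parallel to the stand's y, 80 mm from the hinge axis, that sticks out sideways; it is free for 20 mm either way of this point, which lies at the stand's y = +120 mm, 80 cos q mm in the stand's +x and 80 sin q mm up from the hinge at joint value q. Pinched from above, it turns between the fingers.
- spray: Bystander: yellow spray bottle, 210 mm high, 55 x 90 mm. Origin at its foot.
- mug: Bystander: white mug, 72 mm in diameter, 90 mm high. Origin at its foot.
- jar: Bystander: amber jar with a metal cap, 68 mm in diameter, 100 mm high. Origin at its foot.
- tub: Bystander: food tub with a red lid, 108 x 158 mm, 65 mm high. Origin at its foot.
- wheel: Bystander: spare single fan wheel without a shaft, lying flat, 84 mm in diameter, 30 mm high. Origin at its foot.
- driver: Bystander: screwdriver lying down, 200 mm long. Origin under its middle.
- can: Bystander: pale labelled can, 66 mm in diameter, 115 mm high. Origin at its foot.
Things that resemble listed ones, but are neither listed nor needed, are in the scene too. What is shaped like the rotor but blue or turquoise is not meant.

How it is judged (in metres and radians):
On the way, in this order (a step that is already met when the one before it is completed fails the run):
1. the keeper arm is swung open, clear of the rollers, while the rotor still lies on its rest (value of joint keeper above 1.4 rad and distance of rotor from where it was at the start of the episode below 0.03 m), for 0.1 s.
2. the rotor, still held, lies in the rollers, heavy side not yet down (contact force between the fingers and rotor above 0.5 N and distance between rotor and seat below 0.016 m and z of rotor in the frame of seat below 0.004 m and angle between rotor's own z axis and vertical above 0.5 rad and value of joint keeper above 1.3 rad), for 0.02 s.
3. the rotor is let go in the rollers before its heavy side is down, so that it turns by itself (contact force between the fingers and rotor below 0.05 N and distance between rotor and seat below 0.016 m and angle between rotor's own z axis and vertical above 0.4 rad).
4. the rotor has come to rest in the rollers, untouched, heavy side down, keeper still open (contact force between the fingers and rotor below 0.05 N and distance between rotor and seat below 0.016 m and angle between rotor's own z axis and vertical below 0.3 rad and angular speed of rotor below 0.15 rad/s and value of joint keeper above 0.8 rad), for 0.3 s.
At the end, for the whole second after the job is handed in: The rotor rests on all four rollers of the stand (middle within 16 mm of the seat, at its height within 4 mm, shaft within 0.06 rad of the stand's y axis), its heavy side straight down within 0.3 rad and at rest, and the keeper arm is closed over the shaft (joint below 0.1 rad) (value of joint keeper below 0.1 rad and z of rotor in the frame of seat between -0.004 and 0.004 m and distance between rotor and seat below 0.016 m and angle between the x axis of rotor and the y axis of stand, either way round below 0.06 rad and angle between rotor's own z axis and vertical below 0.3 rad and angular speed of rotor below 0.15 rad/s); the robot touches nothing.
It fails at once if the rotor is banged hard onto the stand (over 60 N) (contact force between rotor and stand above 60 N).
It fails at once if the rotor is turned or touched by the fingers after it has settled and the keeper is closing (contact force between the fingers and rotor above 1 N and distance between rotor and seat below 0.016 m and angle between rotor's own z axis and vertical below 0.3 rad).
It fails at once if another thing on the counter is shifted by more than 30 mm (distance of any of spray, mug, jar, tub, wheel, driver, can from where it was at the start of the episode above 0.03 m).
It also fails if it takes over 70 s, if anything falls off the work surface, if the arm or the gripper's body presses on something with over 40 N, if the wrist force passes 120 N, or if a joint passes its speed limit or range.

## Working session

There is one attempt and no reset: what is moved stays moved. The work goes in short steps, Python scripts to look and compute and a shell command to move; the robot and the scene stay as the last step left them, time stands still between calls to the robot, and variables do not carry over. Pictures are saved under pics/ and viewed, and the job is handed in when it is done.

```bash
ls; mkdir -p pics
python3 - <<'E'
from rig import read_state, capture, bot
import cv2
for n in ("side","top"):
    c=capture(n)
    cv2.imwrite(f"pics/{n}0.png",cv2.resize(c["pixels"][:,:,::-1],(800,600),interpolation=cv2.INTER_CUBIC))
    print(n,c["camera_matrix"],c["dist"],c["R"],c["t"])
print(read_state())
E
```

```text
pics
side [[497.81646979   0.         259.10784733]
 [  0.         497.81646979 191.84876414]
 [  0.           0.           1.        ]] [-0.19625188  0.          0.          0.          0.        ] [[-0.89717266 -0.44161633 -0.00749855]
 [-0.27164968  0.56510175 -0.77901635]
 [ 0.34826379 -0.69687519 -0.62695877]] [0.47496735 0.24005099 1.23069142]
top [[426.17011296   0.         260.1549712 ]
 [  0.         426.17011296 193.57958114]
 [  0.           0.           1.        ]] [0.0429417 0.        0.        0.        0.       ] [[ 0.00707263 -0.99987207 -0.01434615]
 [-0.99854715 -0.00629541 -0.05351599]
 [ 0.05341883  0.01470381 -0.99846393]] [0.02134225 0.56726089 1.35841961]
{'time_s': 0.1, 'joint_positions': array([-8.39666599e+01,  3.02732086e+01,  8.21485541e+01, -2.48634447e-03,
        6.76878359e+01, -1.02267938e+01]), 'qvel': array([ 0.06461529, -0.00453238, -0.22840924,  0.10913884, -0.07336778,
        0.03146821]), 'tau': array([-3.59309870e-04, -4.40984023e+01, -1.77150840e+01,  6.35220716e-02,
        5.33714436e-02, -4.57794204e-05]), 'position': array([ 0.17495167, -0.59933941,  0.22167682]), 'tcp_rot': array([[ 2.80014439e-01, -9.59995758e-01, -2.40978338e-04],
       [-9.59993929e-01, -2.80014382e-01,  1.89804069e-03],
       [-1.88958841e-03, -3.00141057e-04, -9.99998170e-01]]), 'force': array([-0.4936752 ,  0.20784243,  0.51650822]), 'moment': array([0.02553131, 0.01517441, 0.04563533]), 'opening': 1.0006154883307614}
```

View pics/side0.png

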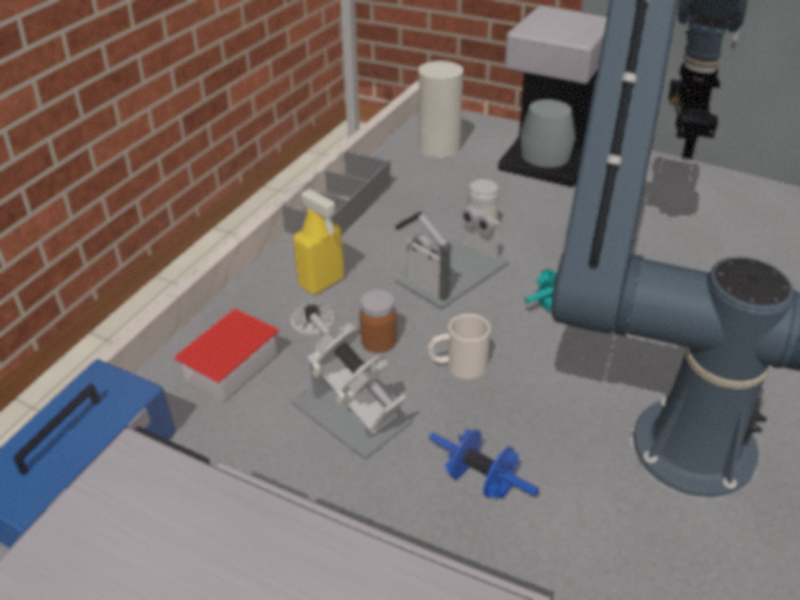

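View pics/top0.png

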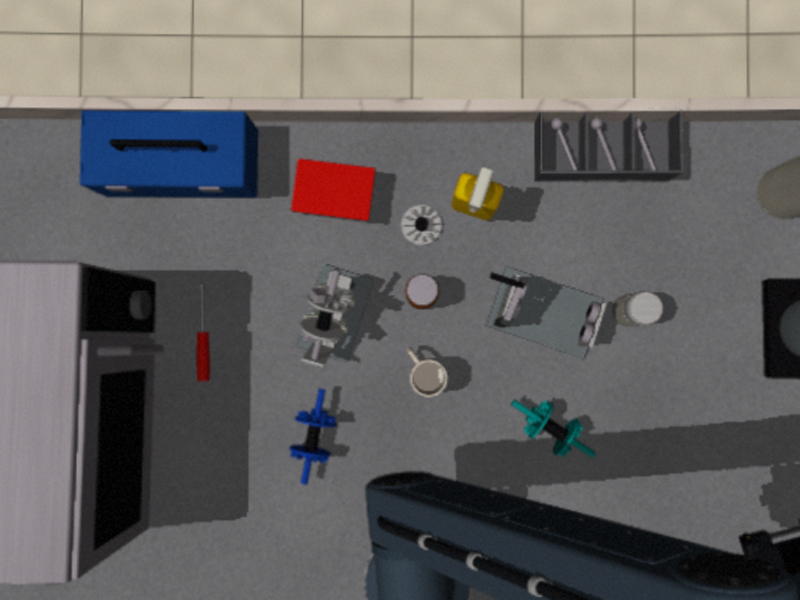

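The top view shows the rest and rotor at about (325,320) and the stand at about (547,312). The keeper is at its left end, with the black grip at (507,280). I'll enlarge both.

```bash
cat > h.py <<'E'
import numpy as np, cv2
from rig import read_state, capture, bot
def crop(c,name,u0,v0,u1,v1,s):
    im=c["pixels"][v0:v1,u0:u1,::-1]
    im=cv2.resize(im,None,fx=s,fy=s,interpolation=cv2.INTER_CUBIC)
    # ticks every 10 px
    for u in range((u0+9)//10*10,u1,10):
        cv2.line(im,(int((u-u0+.5)*s),0),(int((u-u0+.5)*s),8 if u%50 else 16),(0,255,255),1)
        if u%20==0: cv2.putText(im,str(u),(int((u-u0+.5)*s)-10,26),0,.4,(0,255,255),1)
    for v in range((v0+9)//10*10,v1,10):
        cv2.line(im,(0,int((v-v0+.5)*s)),(8,int((v-v0+.5)*s)),(0,255,255),1)
        if v%20==0: cv2.putText(im,str(v),(10,int((v-v0+.5)*s)+4),0,.4,(0,255,255),1)
    cv2.imwrite("pics/"+name,im)
def proj(c,X):
    X=np.atleast_2d(np.array(X,float))
    return cv2.projectPoints(X,cv2.Rodrigues(c["R"])[0],c["t"],c["camera_matrix"],c["dist"])[0][:,0]
def ray(c,uv):
    n=cv2.undistortPoints(np.array([[uv]],float),c["camera_matrix"],c["dist"])[0,0]
    d=c["R"].T@np.array([n[0],n[1],1.]); o=-c["R"].T@c["t"]; return o,d
def atz(c,uv,z):
    o,d=ray(c,uv); return o+d*(z-o[2])/d[2]
def tri(c1,uv1,c2,uv2):
    o1,d1=ray(c1,uv1);o2,d2=ray(c2,uv2)
    s=np.linalg.lstsq(np.c_[d1,-d2],o2-o1,rcond=None)[0]
    p,q=o1+s[0]*d1,o2+s[1]*d2
    return (p+q)/2,np.linalg.norm(p-q)
E
python3 - <<'E'
from h import *
c=capture("top"); 
crop(c,"t_rest.png",180,160,250,240,7); crop(c,"t_stand.png",300,160,400,235,7)
c=capture("side"); 
crop(c,"s_rest.png",180,185,270,290,6); crop(c,"s_stand.png",245,130,330,200,8)
E
```

```text
(no output)
```

View pics/t_rest.png

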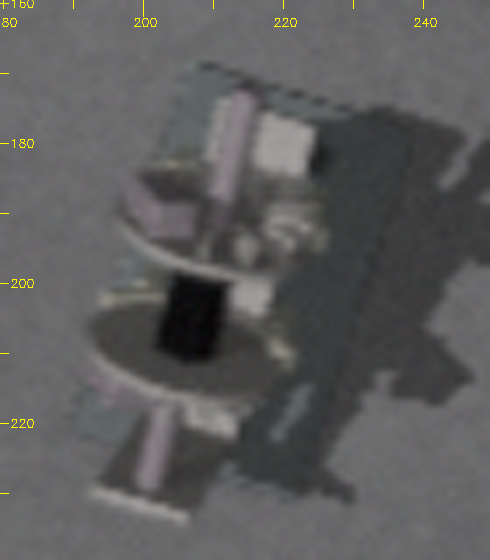

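View pics/t_stand.png

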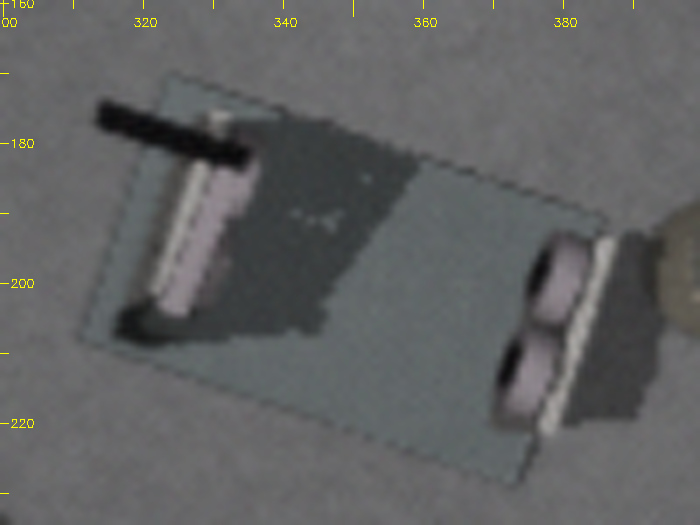

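View pics/s_rest.png

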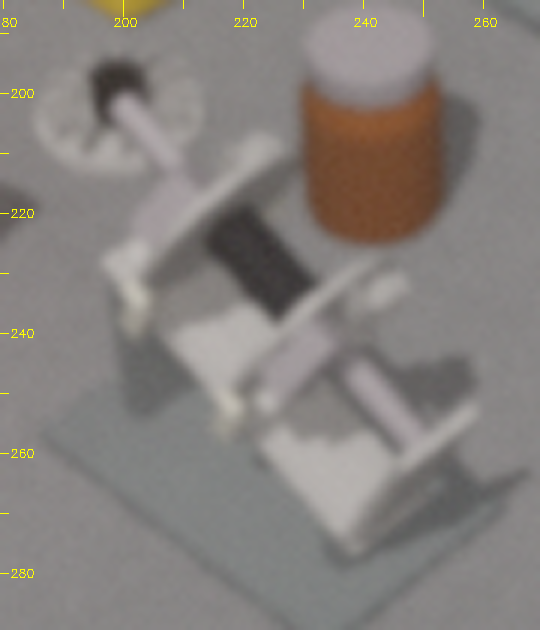

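View pics/s_stand.png

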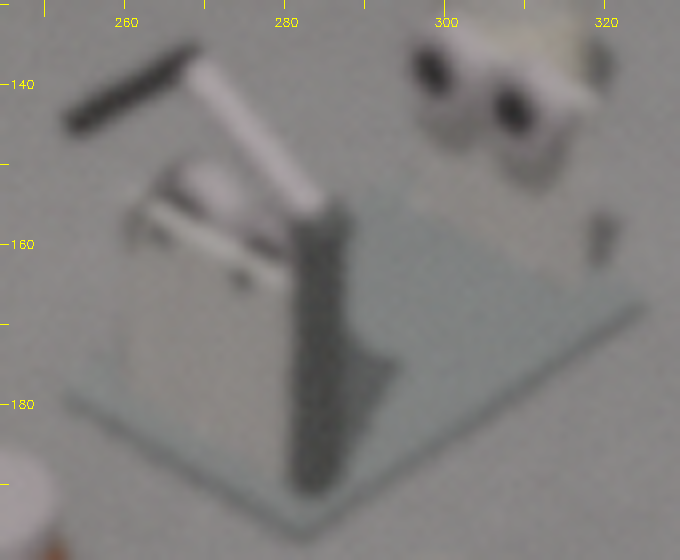

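```bash
cat > fit.py <<'E'
from h import *
from scipy.optimize import least_squares
T=capture("top");S=capture("side")
def Rz(a): return np.array([[np.cos(a),-np.sin(a),0],[np.sin(a),np.cos(a),0],[0,0,1]])
def W(p,X): return np.atleast_2d(X)@Rz(p[2]).T+[p[0],p[1],0]
def o(c0,v0,s,pts): return [(x/s+c0-.5,y/s+v0-.5) for x,y in pts]
a,b=.065,.105
tc=o(300,160,7,[(170,70),(608,216),(518,484),(80,340)]); tX=[(a,b),(a,-b),(-a,-b),(-a,b)]
sc=o(245,130,8,[(302,540),(640,308),(65,400)]); sX=[(-a,b),(-a,-b),(a,b)]
def res(p):
    r=[]
    for c,uv,X in((T,tc,tX),(S,sc,sX)):
        r.append(proj(c,W(p,[(x,y,p[3]) for x,y in X]))-uv)
    return np.concatenate(r).ravel()
f=least_squares(res,[.6,-.1,-.3,.006]);print("stand",f.x,np.degrees(f.x[2]));print(f.fun.round(1))
st=f.x
# keeper
def kp(q,y): return [-.052+.08*np.cos(q),y,.132+.08*np.sin(q)]
kt=o(300,160,7,[(100,113),(245,158)]); ks=o(245,130,8,[(72,128),(192,52)])
print("grip tri ends",[ (Rz(st[2]).T@(tri(T,u,S,v)[0]-[st[0],st[1],0])).round(4) for u,v in zip(kt,ks)])
def rk(p): # q, y ends
    X=W(st,[kp(p[0],p[1]),kp(p[0],p[2])]); return np.r_[(proj(T,X)-kt).ravel(),(proj(S,X)-ks).ravel()]
f=least_squares(rk,[.5,.14,.1]);print("keeper q",f.x,f.fun.round(1))
# rest
c,s=np.cos(np.radians(25)),np.sin(np.radians(25))
rt=o(180,160,7,[(238,95),(150,487),(190,316),(200,65)]); rs=o(180,185,6,[(122,100),(415,435),(262,262),(40,435),(525,475)])
def E(d):return (d*c,0,.13+d*s)
def rr(p):
    h=p[3]
    r1=proj(T,W(p,[E(.095),E(-.095),E(0),(.09,.055,h)]))-rt
    r2=proj(S,W(p,[E(.095),E(-.095),E(0),(.09,.055,h),(-.09,-.055,h)]))-rs
    return np.r_[r1,r2].ravel()
f=least_squares(rr,[.55,.25,-.1,.006],loss='soft_l1');print("rest",f.x,np.degrees(f.x[2]));print(f.fun.round(1))
print("rest base via T", atz(T,rt[3],.006))
print("sleeve tri",tri(T,rt[2],S,rs[2]))
E
python3 fit.py
```

```text
stand [ 0.55108024 -0.26112135 -0.31399739  0.00256723] -17.990725170047128
[ 0.1  0.7 -0.3  0.1  0.3  0.1  0.5  0.  -0.3  0.3  0.4 -0.2 -1.1 -0.2]
grip tri ends [array([0.0161, 0.1429, 0.1716]), array([0.016 , 0.0814, 0.1756])]
keeper q [0.54910109 0.14340534 0.08086724] [ 0.  -0.   0.3  0.4 -0.3 -0.6 -0.4  0.4]
rest [ 0.53769945  0.17667887 -0.28426068  0.02289573] -16.286937014539628
[ 1.6 -1.2  0.8 -0.3  1.6 -3.5 -3.4  1.9 -1.2  0.8  1.   1.3  0.6  1.6
  0.9 -2.7 -0.9  1.9]
rest base via T [0.64744717 0.19558978 0.006     ]
sleeve tri (array([0.53076166, 0.18162433, 0.14196639]), np.float64(0.008636052832367007))
```

```bash
cat > ov.py <<'E'
import sys
from fit import *
def overlay(p,tag,phi=None,z0=.13):
    R=Rz(p[2])@np.array([[c,0,-s],[0,1,0],[s,0,c]])
    O=np.array([p[0],p[1],z0])
    th=np.linspace(0,2*np.pi,60)
    def circ(x,r): return np.c_[np.full(60,x),r*np.cos(th),r*np.sin(th)]@R.T+O
    curves=[(circ(x,.042),(0,255,0)) for x in(-.027,-.032,.027,.032)]+[(circ(x,.007),(0,0,255)) for x in(-.095,.095)]+[(circ(x,.013),(255,255,0)) for x in(-.027,.027)]
    h=.003
    curves.append((W(p,[(.09,.055,h),(.09,-.055,h),(-.09,-.055,h),(-.09,.055,h),(.09,.055,h)]),(255,0,255)))
    for C,n,u0,v0,u1,v1,k in((T,"t",180,155,260,240,7),(S,"s",180,185,275,300,5)):
        im=cv2.resize(C["pixels"][v0:v1,u0:u1,::-1],None,fx=k,fy=k,interpolation=cv2.INTER_CUBIC)
        for X,col in curves:
            q=((proj(C,X)-[u0,v0]+.5)*k).astype(int)
            cv2.polylines(im,[q],False,col,1)
        cv2.imwrite(f"pics/ov_{tag}_{n}.png",im)
if __name__=="__main__":
    overlay([float(a) for a in sys.argv[2:5]],sys.argv[1])
    a,b=cv2.imread(f"pics/ov_{sys.argv[1]}_t.png"),cv2.imread(f"pics/ov_{sys.argv[1]}_s.png")
    H=max(a.shape[0],b.shape[0]);P=lambda i:cv2.copyMakeBorder(i,0,H-i.shape[0],0,0,0)
    m=np.hstack([P(a),P(b)]);m=cv2.resize(m,None,fx=min(1,800/m.shape[1]),fy=min(1,800/m.shape[1]));cv2.imwrite(f"pics/ov_{sys.argv[1]}.png",m)
E
python3 ov.py a 0.5377 0.1767 -0.30 >/dev/null
```

```text
(no output)
```

View pics/ov_a_t.png

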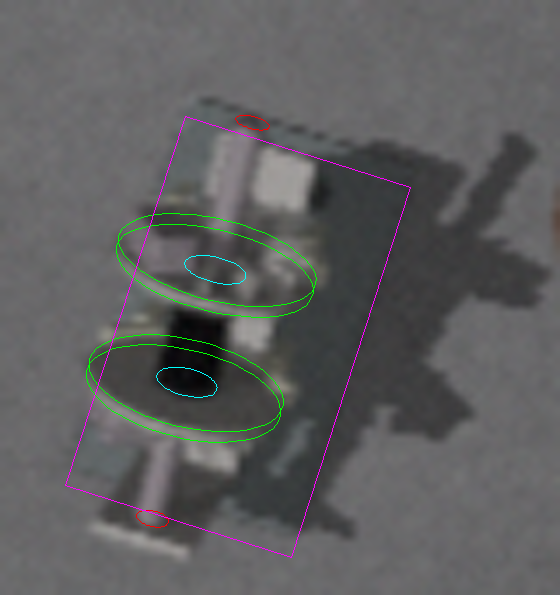

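View pics/ov_a_s.png

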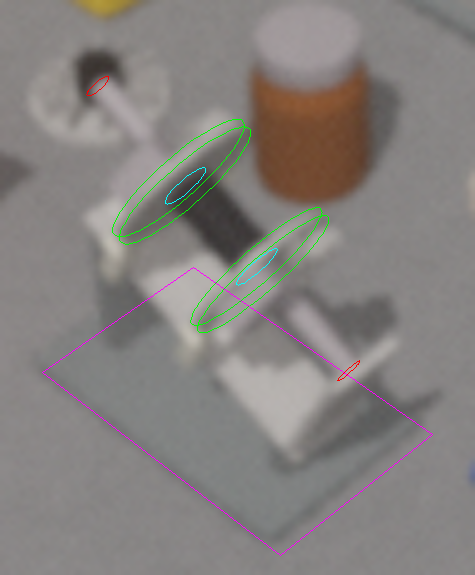

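Run:
```python
from h import *
for n,u0,v0,u1,v1,k in(("top",184,160,240,236,10),("side",180,190,275,290,8)):
    ims=[capture(n) for _ in range(12)]
    c=ims[0]; c["pixels"]=np.clip((np.mean([i["pixels"] for i in ims],0)-40)*1.6,0,255).astype(np.uint8)
    crop(c,"big_"+n+".png",u0,v0,u1,v1,k)
```

```text
(no output)
```

View pics/big_top.png

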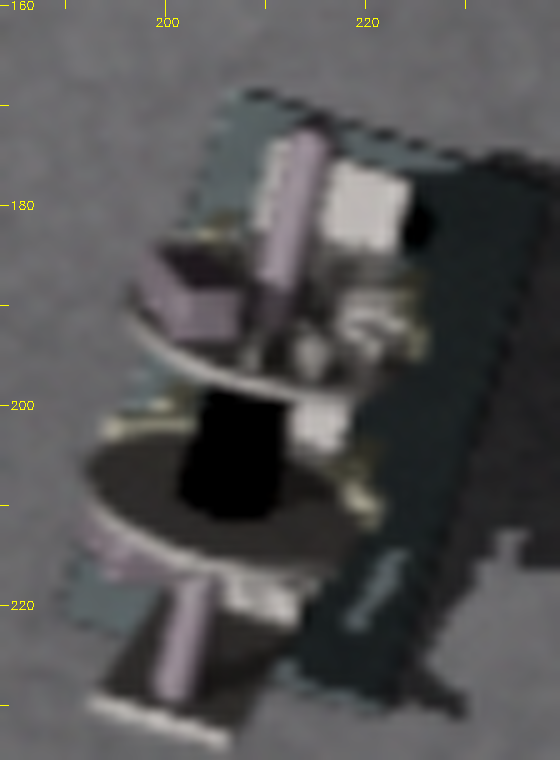

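View pics/big_side.png

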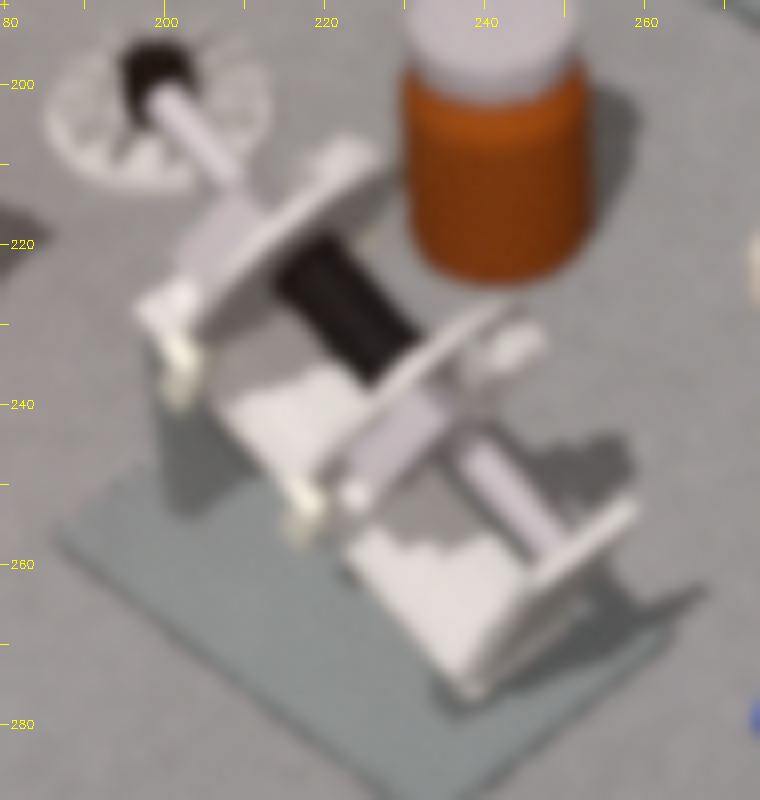

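```bash
cat > fit2.py <<'E'
from fit import *
rt=o(184,160,10,[(313,131),(175,688),(230,515),(242,90),(65,612),(395,712),(556,180)])
rs=o(180,190,8,[(165,103),(562,548),(55,530),(437,806),(676,635)])
def P(d,n,z0): return (d*c-n*s,0,z0+d*s+n*c)
def mods(p):
    h=p[3];z=.13
    A=[(.09,.055,h),(-.09,.055,h),(-.09,-.055,h),(.09,-.055,h)]
    t=proj(T,W(p,[P(.095,0,z),P(-.095,0,z),P(-.027,.013,z)]+A))
    q=proj(S,W(p,[P(.095,0,z),P(-.095,0,z)]+A[:3]))
    return np.r_[t-rt,q-rs]
f=least_squares(lambda p:mods(p).ravel(),[.55,.2,-.3,.006],loss='soft_l1')
print("rest2",f.x,np.degrees(f.x[2]));print(mods(f.x).round(1))
E
python3 fit2.py | sed -n '/rest2/,$p'
```

```text
rest2 [ 0.54189614  0.17365274 -0.30214337  0.01104305] -17.3115401469049
[[ 1.9 -2. ]
 [ 1.2 -1.1]
 [-0.4 -1.6]
 [-1.   1.1]
 [-0.7  1.8]
 [-1.2  2.3]
 [-0.2  2.4]
 [-1.8 -1.9]
 [-1.5 -0.7]
 [ 0.6 -0.1]
 [ 0.3  1.8]
 [ 1.  -0.9]]
```

```bash
cat >> fit2.py <<'E'
def m2(p):
    t=proj(T,W(p,[P(.095,0,p[3]),P(-.095,0,p[3]),P(-.027,.013,p[3])]))-rt[:3]
    return np.r_[t,proj(S,W(p,[P(.095,0,p[3]),P(-.095,0,p[3])])) -rs[:2]]
f=least_squares(lambda p:m2(p).ravel(),[.55,.2,-.3,.13])
print("rotor zfree",f.x,m2(f.x).round(1).tolist())
f=least_squares(lambda p:m2(np.r_[p,.13]).ravel(),[.55,.2,-.3])
print("rotor",f.x,m2(np.r_[f.x,.13]).round(1).tolist())
def m3(p):
    h=p[3];A=[(.09,.055,h),(-.09,.055,h),(-.09,-.055,h),(.09,-.055,h)]
    return np.r_[proj(T,W(p,A))-rt[3:],proj(S,W(p,A[:3]))-rs[2:]]
f=least_squares(lambda p:m3(p).ravel(),[.55,.2,-.3,.005]);print("base",f.x,m3(f.x).round(1).tolist())
for a,b in((0,0),(1,1)): print(tri(T,rt[a],S,rs[b]))
E
python3 fit2.py | sed -n '/rotor z/,$p'
```

```text
rotor zfree [ 0.53678224  0.17596906 -0.29278833  0.12955356] [[0.8, -0.3], [0.7, 0.7], [-1.1, 0.1], [-0.8, -0.5], [0.2, 0.6]]
rotor [ 0.53670277  0.17605584 -0.2928334 ] [[0.8, -0.3], [0.7, 0.7], [-1.1, 0.2], [-0.8, -0.6], [0.2, 0.5]]
base [ 0.54704153  0.1709931  -0.29438091  0.00681913] [[-0.2, -0.3], [0.6, 0.4], [-0.0, 0.5], [0.6, 0.7], [-0.4, -0.0], [-0.6, 1.4], [-0.3, -1.4]]
(array([0.61724448, 0.15286651, 0.17037717]), np.float64(0.002326639826088047))
(array([0.45541807, 0.20215381, 0.09220494]), np.float64(0.0022532122178332767))
```

```bash
cat > k.py <<'E'
import numpy as np
from scipy.spatial.transform import Rotation as Ro
from rig import read_state,bot
ST=np.array([.5511,-.2611,-.3140]); RT=np.array([.5367,.1760,.13,-.2928])
def Rz(a): return Ro.from_euler('z',a).as_matrix()
def stand(x,y,z): return Rz(ST[2])@np.array([x,y,z])+[ST[0],ST[1],0]
def down(yaw): # tool x at world yaw, z down
    x=np.array([np.cos(yaw),np.sin(yaw),0]);z=np.array([0,0,-1.]);return np.c_[x,np.cross(z,x),z]
def go(P,R,label=""):
    s=read_state();R0=s["tcp_rot"];d=R0.T@(np.array(P)-s["position"])*100;w=Ro.from_matrix(R0.T@R).as_rotvec()
    d2=R.T@(np.array(P)-s["position"])*100
    print(label,"cm now-axes",d.round(2),"target-axes",d2.round(2),"rotvec",w.round(4),"|w|",np.linalg.norm(w).round(3),"F",s["force"].round(1),"t",s["time_s"])
def kg(q,y=.124): return stand(-.052+.08*np.cos(q),y,.132+.08*np.sin(q))
E
python3 - <<'E'
from k import *
print([a for a in dir(bot) if a[0]!='_'])
go(kg(.55)+[0,0,.06-.019],down(ST[2]),"above grip")
E
```

```text
['PlanningError', 'hand_in']
above grip cm now-axes [-31.34 -53.91   0.77] target-axes [ 26.92 -56.24   0.77] rotvec [-0.     0.    -0.973] |w| 0.973 F [-0.1 -0.2  0.1] t 1.8
```

```bash
python3 -m crank '[[[0,0,-0.5],[0,0,-0.139]],[[0,0,-0.5],[0,0,-0.139]],[[0,0,-0.5],[0,0,-0.139]],[[0,0,-0.5],[0,0,-0.139]],[[0,0,-0.5],[0,0,-0.139]],[[0,0,-0.5],[0,0,-0.139]],[[0,0,0],[0,0,-0.139]]]' -1
python3 -m crank '[[[2,-4.2,0],[0,0,0]],[[2,-4.2,0],[0,0,0]],[[2,-4.2,0],[0,0,0]],[[2,-4.2,0],[0,0,0]],[[2,-4.2,0],[0,0,0]],[[2,-4.2,0],[0,0,0]],[[2,-4.2,0],[0,0,0]],[[2,-4.2,0],[0,0,0]],[[2,-4.2,0],[0,0,0]],[[2,-4.2,0],[0,0,0]],[[2,-4.2,0],[0,0,0]],[[2,-4.2,0],[0,0,0]]]'
python3 -c "
from k import *
go(kg(.55)+[0,0,.06-.019],down(ST[2]),'above grip')"
```

```text
time_s: 2.5
position: [0.1751, -0.6005, 0.2534]
tcp_rot: [[0.953, -0.303, 0.0], [-0.303, -0.953, -0.002], [0.001, 0.002, -1.0]]
force: [0.3, 0.2, -0.0]
opening: 0.997
time_s: 3.7
position: [0.5601, -0.1932, 0.2527]
tcp_rot: [[0.951, -0.309, 0.0], [-0.309, -0.951, -0.0], [0.0, 0.0, -1.0]]
force: [0.6, -0.1, -0.3]
opening: 0.998
above grip cm now-axes [ 2.86 -5.67  3.79] target-axes [ 2.86 -5.67  3.79] rotvec [ 0.0003 -0.0005  0.0001] |w| 0.001 F [ 0.6 -0.1 -0.3] t 3.7
```

```bash
python3 -m crank '[[[1.5,-3,0],[0,0,0]],[[1.35,-2.7,0.5],[0,0,0]],[[0,0,1.5],[0,0,0]],[[0,0,0],[0,0,0]],[[0,0,0],[0,0,0]]]'
python3 - <<'E'
from k import *
go(kg(.55)+[0,0,-.019],down(ST[2]))
from h import *
c=capture("top");crop(c,"t1.png",290,140,390,240,6)
c=capture("side");crop(c,"s1.png",230,90,330,200,6)
E
```

```text
time_s: 4.2
position: [0.6033, -0.1493, 0.2323]
tcp_rot: [[0.951, -0.309, -0.001], [-0.309, -0.951, 0.0], [-0.001, 0.0, -1.0]]
force: [-0.2, 0.6, 0.2]
opening: 1.001
 cm now-axes [ 0.12 -0.16  7.75] target-axes [ 0.11 -0.16  7.75] rotvec [ 0.      0.0012 -0.0001] |w| 0.001 F [-0.2  0.6  0.2] t 4.2
```

View pics/t1.png

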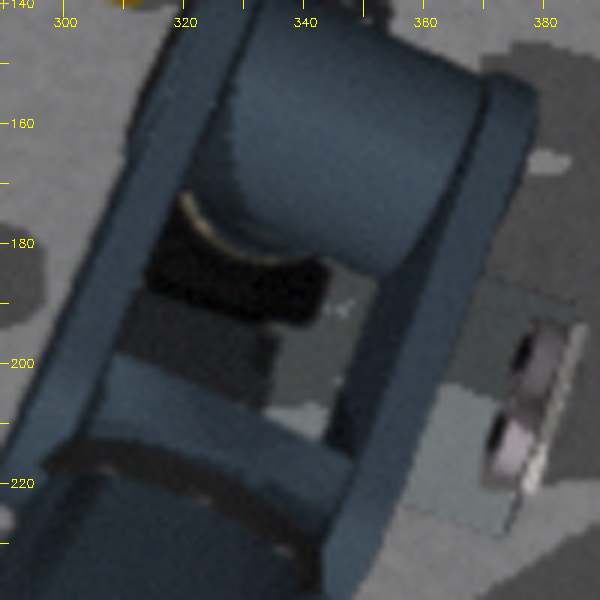

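View pics/s1.png

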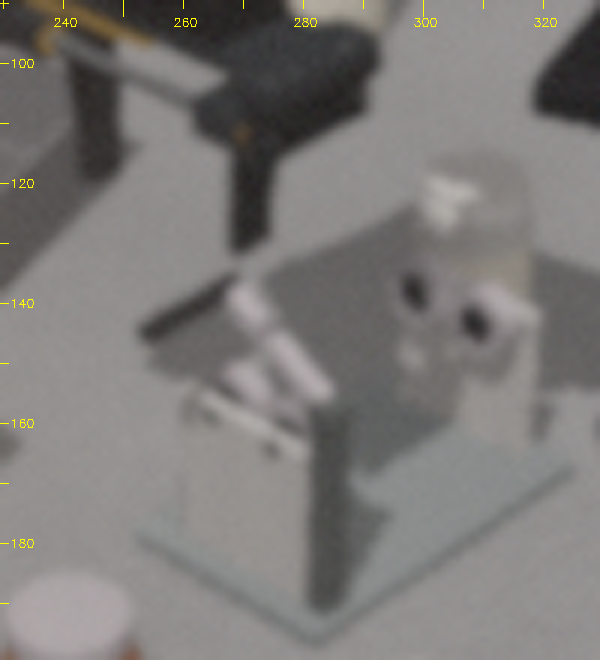

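```bash
python3 -m crank '[[[0.1,-0.2,2.5],[0,0,0]],[[0,0,2.5],[0,0,0]],[[0,0,2],[0,0,0]],[[0,0,0.7],[0,0,0]]]'
python3 -m crank '[[[0,0,0],[0,0,0]],[[0,0,0],[0,0,0]],[[0,0,0],[0,0,0]],[[0,0,0],[0,0,0]],[[0,0,0],[0,0,0]],[[0,0,0],[0,0,0]],[[0,0,0],[0,0,0]],[[0,0,0],[0,0,0]],[[0,0,0],[0,0,0]],[[0,0,0],[0,0,0]]]' 1
python3 - <<'E'
from k import *
s=read_state();p=Rz(ST[2]).T@(s["position"]-[ST[0],ST[1],0]);print(p,np.arctan2(p[2]+.019-.132,p[0]+.052),s["force"])
from h import *
c=capture("side");crop(c,"s2.png",230,90,330,200,6)
E
```

```text
time_s: 4.7
position: [0.6039, -0.1481, 0.1542]
tcp_rot: [[0.951, -0.31, -0.003], [-0.31, -0.951, 0.001], [-0.003, -0.0, -1.0]]
force: [-0.5, -0.0, -0.6]
opening: 0.996
time_s: 5.7
position: [0.6052, -0.1477, 0.1555]
tcp_rot: [[0.951, -0.309, -0.0], [-0.309, -0.951, 0.0], [-0.0, 0.0, -1.0]]
force: [-0.5, 0.3, 0.1]
opening: 0.173
[0.01646107 0.12453803 0.15549975] 0.5555640770791617 [-0.48816559  0.27743354  0.07286855]
```

View pics/s2.png

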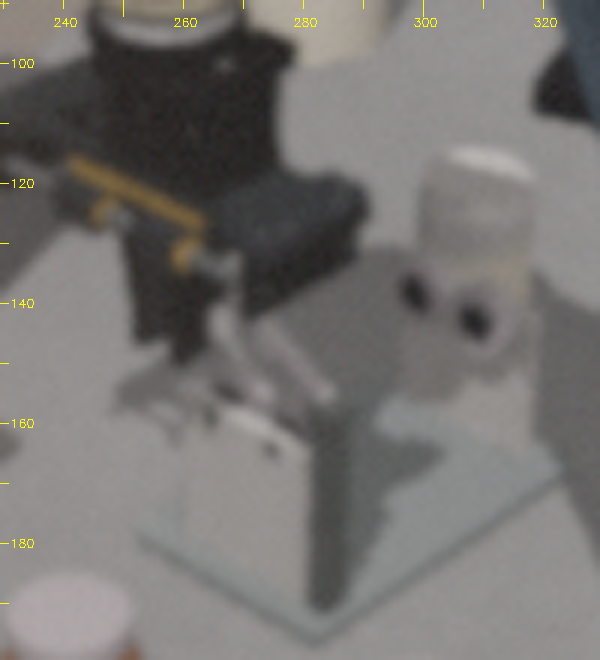

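```bash
python3 -c "
import numpy as np
q=.5556+np.arange(12)*.1
print(np.c_[q[1:],8*np.diff(np.cos(q)),-8*np.diff(np.sin(q))].round(2))"
```

```text
[[ 0.66 -0.46 -0.66]
 [ 0.76 -0.52 -0.61]
 [ 0.86 -0.58 -0.55]
 [ 0.96 -0.63 -0.49]
 [ 1.06 -0.68 -0.43]
 [ 1.16 -0.71 -0.36]
 [ 1.26 -0.75 -0.29]
 [ 1.36 -0.77 -0.21]
 [ 1.46 -0.79 -0.13]
 [ 1.56 -0.8  -0.05]
 [ 1.66 -0.8   0.03]]
```

```bash
python3 -m crank '[[[-0.46,0,-0.66],[0,0,0]],[[-0.52,0,-0.61],[0,0,0]],[[-0.58,0,-0.55],[0,0,0]],[[-0.63,0,-0.49],[0,0,0]],[[-0.68,0,-0.43],[0,0,0]],[[-0.71,0,-0.36],[0,0,0]]]'
python3 -m crank '[[[-0.75,0,-0.29],[0,0,0]],[[-0.77,0,-0.21],[0,0,0]],[[-0.79,0,-0.13],[0,0,0]],[[-0.8,0,-0.05],[0,0,0]],[[-0.8,0,0.03],[0,0,0]],[[-0.4,0,0.03],[0,0,0]],[[0,0,0],[0,0,0]],[[0,0,0],[0,0,0]]]'
python3 - <<'E'
from k import *
s=read_state();p=Rz(ST[2]).T@(s["position"]-[ST[0],ST[1],0]);print(p,np.arctan2(p[2]+.019-.132,p[0]+.052),s["force"])
from h import *
c=capture("side");crop(c,"s3.png",230,70,330,200,5)
E
```

```text
time_s: 6.35
position: [0.5738, -0.1374, 0.1889]
tcp_rot: [[0.951, -0.309, 0.008], [-0.309, -0.951, -0.002], [0.009, -0.0, -1.0]]
force: [6.1, -0.9, 1.4]
opening: 0.13
time_s: 7.15
position: [0.5322, -0.1236, 0.1965]
tcp_rot: [[0.951, -0.309, 0.007], [-0.309, -0.951, -0.002], [0.007, -0.0, -1.0]]
force: [2.6, 2.2, 11.0]
opening: 0.127
[-0.06046178  0.12493398  0.19646979] 1.6718265269104948 [ 2.63667735  2.18926343 10.95438104]
```

View pics/s3.png

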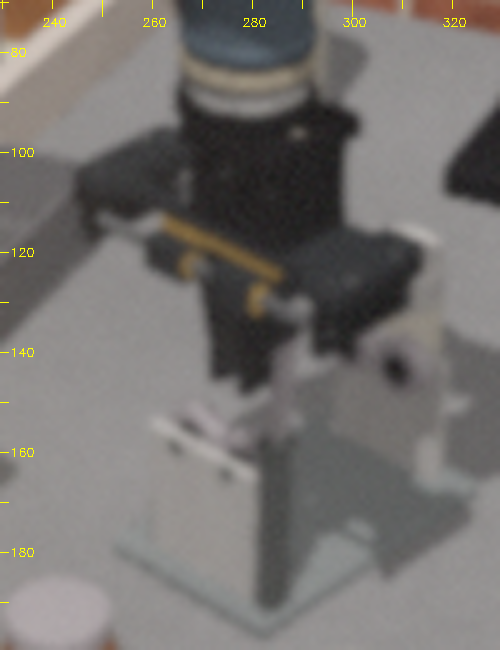

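```bash
python3 -m crank '[[[0,0,0],[0,0,0]],[[0,0,0],[0,0,0]],[[0,0,0],[0,0,0]],[[0,0,0],[0,0,0]],[[0,0,-1.5],[0,0,0]],[[0,0,-3],[0,0,0]],[[0,0,-4],[0,0,0]],[[0,0,-4],[0,0,0]]]' -1
python3 - <<'E'
from k import *
cc,ss=np.cos(np.radians(25)),np.sin(np.radians(25)); ps=RT[3]
a=Rz(ps)@[cc,0,ss]; n=Rz(ps)@[-ss,0,cc]; x=Rz(ps)@[0,1,0]
R=np.c_[x,np.cross(-n,x),-n]
P=RT[:3]-.019*n
go(P+.10*n,R,"pre"); go(P,R,"grasp")
print(Ro.from_matrix(down(ps+np.pi/2).T@R).as_rotvec())
go(P+.1*n,down(ps+np.pi/2),"yaw only")
print("shaftdir a in tool",R.T@a)
from h import *
c=capture("side");crop(c,"s4.png",230,70,330,200,5)
E
```

```text
time_s: 8.0
position: [0.5292, -0.1231, 0.3181]
tcp_rot: [[0.951, -0.309, -0.003], [-0.309, -0.951, 0.001], [-0.004, -0.0, -1.0]]
force: [1.6, -0.4, -0.2]
opening: 0.77
pre cm now-axes [-11.9  -28.6   11.51] target-axes [ 28.85 -15.12   5.6 ] rotvec [-0.3425  0.3494 -1.5641] |w| 1.639 F [ 1.6 -0.4 -0.2] t 8.0
grasp cm now-axes [ -7.65 -28.69  20.56] target-axes [ 28.85 -15.12  15.6 ] rotvec [-0.3425  0.3494 -1.5641] |w| 1.639 F [ 1.6 -0.4 -0.2] t 8.0
[-4.36332313e-01  6.34742804e-18 -4.23534718e-17]
yaw only cm now-axes [-11.9  -28.6   11.51] target-axes [ 28.85 -11.33  11.47] rotvec [-0.003   0.0026 -1.5921] |w| 1.592 F [ 1.6 -0.4 -0.2] t 8.0
shaftdir a in tool [-4.25002925e-18  1.00000000e+00 -8.77070933e-17]
```

View pics/s4.png

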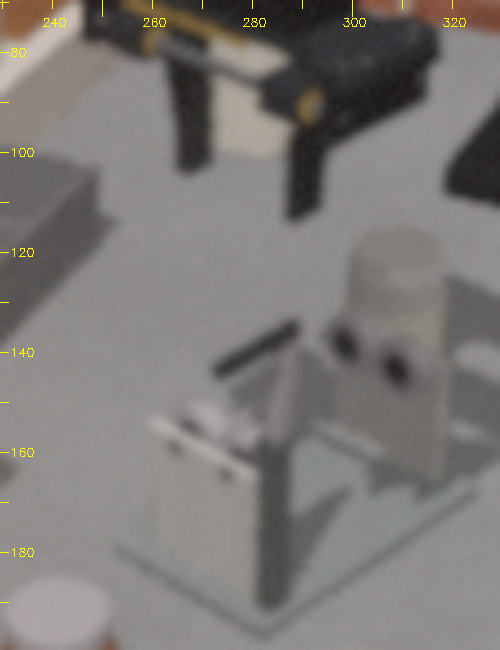

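```bash
python3 -m crank '[[[0,0,0],[0,0,-0.1447]],[[0,0,0],[0,0,-0.1447]],[[0,0,0],[0,0,-0.1447]],[[0,0,0],[0,0,-0.1447]],[[0,0,0],[0,0,-0.1447]],[[0,0,0],[0,0,-0.1447]],[[0,0,0],[0,0,-0.1447]],[[0,0,0],[0,0,-0.1447]],[[0,0,0],[0,0,-0.1447]],[[0,0,0],[0,0,-0.1447]],[[0,0,0],[0,0,-0.1447]]]' -1
python3 -m crank '[[[3.6,-1.4,0],[0,0,0]],[[3.6,-1.4,0],[0,0,0]],[[3.6,-1.4,0],[0,0,0]],[[3.6,-1.4,0],[0,0,0]],[[3.6,-1.4,0],[0,0,0]],[[3.6,-1.4,0],[0,0,0]],[[3.6,-1.4,0],[0,0,0]],[[3.6,-1.4,0],[0,0,0]],[[0,0,0],[-0.145,0,0]],[[0,0,0],[-0.145,0,0]],[[0,0,0],[-0.146,0,0]],[[0,0,0],[0,0,0]]]'
cat > g.py <<'E'
from k import *
cc,ss=np.cos(np.radians(25)),np.sin(np.radians(25)); ps=RT[3]
a=Rz(ps)@[cc,0,ss]; n=Rz(ps)@[-ss,0,cc]; x=Rz(ps)@[0,1,0]
R=np.c_[x,np.cross(-n,x),-n]
P=RT[:3]-.019*n
go(P+.10*n,R,"pre"); go(P,R,"grasp")
E
python3 g.py
```

```text
time_s: 9.15
position: [0.5295, -0.1232, 0.3169]
tcp_rot: [[0.283, 0.959, -0.002], [0.959, -0.283, 0.001], [0.0, -0.002, -1.0]]
force: [0.3, -0.4, 0.3]
opening: 1.0
time_s: 10.35
position: [0.5, 0.1849, 0.3145]
tcp_rot: [[0.286, 0.872, 0.397], [0.958, -0.258, -0.123], [-0.005, 0.415, -0.91]]
force: [-0.7, -0.1, -0.5]
opening: 1.001
pre cm now-axes [ 0.27 -4.3  10.25] target-axes [ 0.21 -4.38 10.22] rotvec [-0.0079  0.0034  0.0051] |w| 0.01 F [-0.7 -0.1 -0.5] t 10.35
grasp cm now-axes [ 0.3  -4.22 20.25] target-axes [ 0.21 -4.38 20.22] rotvec [-0.0079  0.0034  0.0051] |w| 0.01 F [-0.7 -0.1 -0.5] t 10.35
```

```bash
python3 -m crank '[[[0.2,-1.5,3.4],[0,0,0]],[[0,-1.5,3.4],[0,0,0]],[[0,-1.4,3.4],[0,0,0]],[[0,0,0],[0,0,0]],[[0,0,0],[0,0,0]]]'
python3 g.py
python3 - <<'E'
from h import *
c=capture("side");crop(c,"s5.png",170,150,280,280,5)
c=capture("top");crop(c,"t5.png",170,130,280,240,5)
E
```

```text
time_s: 10.85
position: [0.5112, 0.1852, 0.2067]
tcp_rot: [[0.29, 0.868, 0.403], [0.957, -0.263, -0.123], [-0.001, 0.421, -0.907]]
force: [-0.3, 0.2, -0.1]
opening: 1.0
pre cm now-axes [-0.14 -0.78 -0.  ] target-axes [-0.14 -0.78 -0.  ] rotvec [-0.0016  0.0016 -0.001 ] |w| 0.002 F [-0.3  0.2 -0.1] t 10.85
grasp cm now-axes [-0.13 -0.77 10.  ] target-axes [-0.14 -0.78 10.  ] rotvec [-0.0016  0.0016 -0.001 ] |w| 0.002 F [-0.3  0.2 -0.1] t 10.85
```

View pics/s5.png

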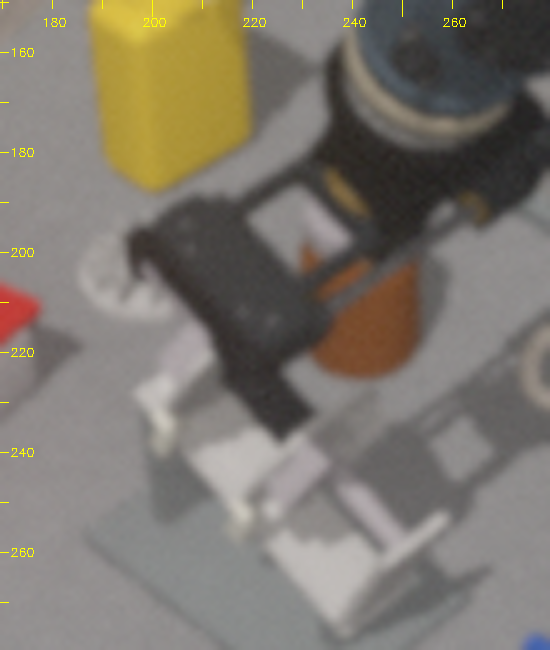

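View pics/t5.png

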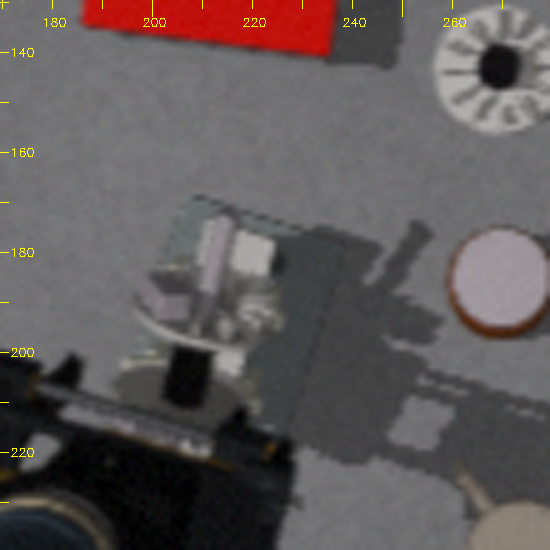

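```bash
python3 -m crank '[[[-0.13,-0.77,0],[0,0,0]],[[0,0,2.5],[0,0,0]],[[0,0,2.5],[0,0,0]],[[0,0,2.5],[0,0,0]],[[0,0,0],[0,0,0]]]'
python3 g.py
python3 - <<'E'
from h import *
c=capture("side");crop(c,"s6.png",170,150,280,280,5)
E
```

```text
time_s: 11.45
position: [0.533, 0.1768, 0.1344]
tcp_rot: [[0.29, 0.868, 0.402], [0.957, -0.262, -0.123], [-0.001, 0.421, -0.907]]
force: [0.3, -0.2, 0.9]
opening: 0.996
pre cm now-axes [ 0.02  0.14 -7.55] target-axes [ 0.03  0.16 -7.55] rotvec [-0.0021  0.0018 -0.0003] |w| 0.003 F [ 0.3 -0.2  0.9] t 11.45
grasp cm now-axes [0.04 0.16 2.45] target-axes [0.03 0.16 2.45] rotvec [-0.0021  0.0018 -0.0003] |w| 0.003 F [ 0.3 -0.2  0.9] t 11.45
```

View pics/s6.png

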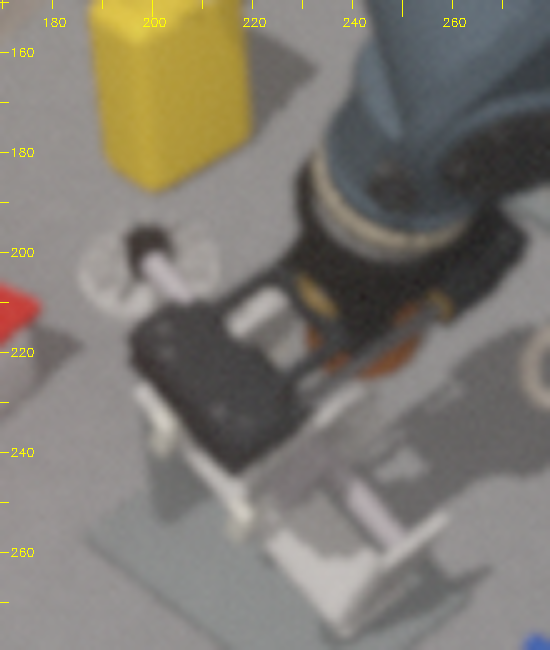

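```bash
python3 -m crank '[[[0,0.1,1.5],[0,0,0]],[[0,0,0.9],[0,0,0]],[[0,0,0],[0,0,0]]]'
python3 g.py
python3 -m crank '[[[0,0,0],[0,0,0]],[[0,0,0],[0,0,0]],[[0,0,0],[0,0,0]],[[0,0,0],[0,0,0]],[[0,0,0],[0,0,0]],[[0,0,0],[0,0,0]],[[0,0,0],[0,0,0]],[[0,0,0],[0,0,0]],[[0,0,0],[0,0,0]]]' 1
python3 g.py
```

```text
time_s: 11.8
position: [0.5437, 0.1741, 0.1146]
tcp_rot: [[0.289, 0.868, 0.405], [0.957, -0.262, -0.122], [-0.0, 0.423, -0.906]]
force: [0.3, 1.1, -0.5]
opening: 0.995
pre cm now-axes [-0.03 -0.01 -9.8 ] target-axes [-0.03 -0.01 -9.8 ] rotvec [ 0.0002  0.0002 -0.0003] |w| 0.0 F [ 0.3  1.1 -0.5] t 11.8
grasp cm now-axes [-0.03 -0.01  0.2 ] target-axes [-0.03 -0.01  0.2 ] rotvec [ 0.0002  0.0002 -0.0003] |w| 0.0 F [ 0.3  1.1 -0.5] t 11.8
time_s: 12.7
position: [0.5439, 0.1747, 0.1142]
tcp_rot: [[0.289, 0.868, 0.405], [0.957, -0.262, -0.121], [0.001, 0.423, -0.906]]
force: [0.1, 2.2, -1.1]
opening: 0.294
pre cm now-axes [-0.07  0.01 -9.84] target-axes [-0.08  0.01 -9.84] rotvec [ 0.     -0.0014 -0.0005] |w| 0.001 F [ 0.1  2.2 -1.1] t 12.7
grasp cm now-axes [-0.08  0.01  0.16] target-axes [-0.08  0.01  0.16] rotvec [ 0.     -0.0014 -0.0005] |w| 0.001 F [ 0.1  2.2 -1.1] t 12.7
```

```bash
python3 -m crank '[[[0,0,-0.5],[0,0,0]],[[0,0,-1],[0,0,0]],[[0,0,-2],[0,0,0]],[[0,0,-3],[0,0,0]],[[0,0,-3],[0,0,0]],[[0,0,-3],[0,0,0]],[[0,0,-2],[0,0,0]],[[0,0,0],[0,0,0]],[[0,0,0],[0,0,0]]]'
python3 - <<'E'
from k import *
s=read_state(); print(s["force"],s["moment"])
from h import *
c=capture("side");crop(c,"s7.png",160,110,290,250,5)
c=capture("top");crop(c,"t7.png",150,130,280,240,5)
E
```

```text
time_s: 13.6
position: [0.4839, 0.1917, 0.2453]
tcp_rot: [[0.289, 0.868, 0.403], [0.957, -0.262, -0.122], [-0.0, 0.421, -0.907]]
force: [0.4, -0.7, -3.8]
opening: 0.288
[ 0.41882195 -0.70442235 -3.77220848] [0.21774783 0.36856396 0.03935579]
```

View pics/s7.png

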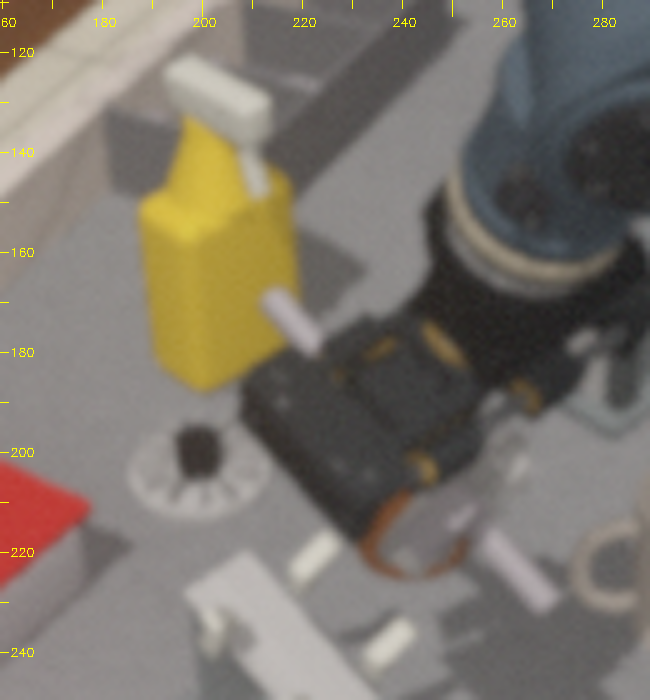

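View pics/t7.png

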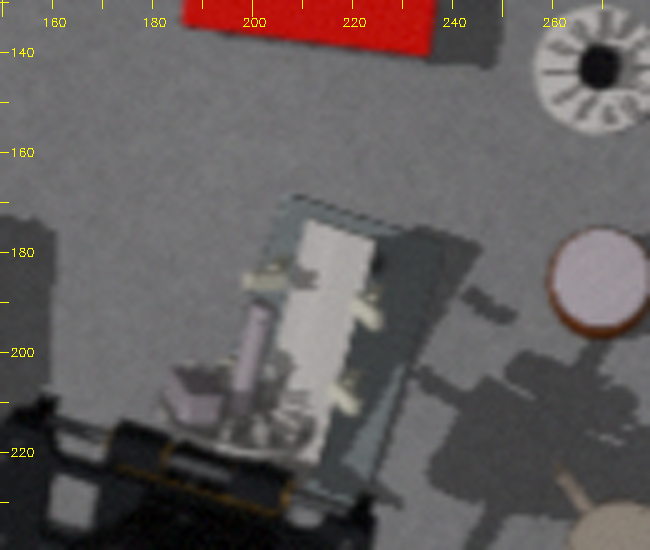

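```bash
python3 -m crank '[[[0,0,-1.5],[0.145,0,0]],[[0,0,-1.5],[0.145,0,0]],[[0,0,-1.5],[0.145,0,0]],[[0,0,-1],[0,0,0]],[[0,0,0],[0,0,0]]]'
python3 -m crank '[[[0,0,0],[0,0,0.1]],[[0,0,0],[0,0,0.145]],[[0,0,0],[0,0,0.145]],[[0,0,0],[0,0,0.145]],[[0,0,0],[0,0,0.145]],[[0,0,0],[0,0,0.145]],[[0,0,0],[0,0,0.145]],[[0,0,0],[0,0,0.145]],[[0,0,0],[0,0,0.145]],[[0,0,0],[0,0,0.145]],[[0,0,0],[0,0,0.145]],[[0,0,0],[0,0,0.04]]]'
python3 -c "
from k import *
go(stand(0,0,.115-.019+.12),down(ST[2]))"
```

```text
time_s: 14.2
position: [0.4739, 0.1948, 0.298]
tcp_rot: [[0.291, 0.957, 0.004], [0.957, -0.291, -0.002], [-0.0, 0.004, -1.0]]
force: [-0.8, 0.5, -4.6]
opening: 0.291
time_s: 15.4
position: [0.4701, 0.1957, 0.2964]
tcp_rot: [[0.951, -0.309, -0.001], [-0.309, -0.951, -0.002], [-0.001, 0.003, -1.0]]
force: [-0.2, -0.2, -3.9]
opening: 0.289
 cm now-axes [21.85 40.91  8.13] target-axes [21.82 40.94  8.04] rotvec [ 0.0025  0.0007 -0.0006] |w| 0.003 F [-0.2 -0.2 -3.9] t 15.4
```

```bash
python3 -m crank '[[[1.5,2.8,0],[0,0,0]],[[2,3.75,0],[0,0,0]],[[2,3.75,0],[0,0,0]],[[2,3.75,0],[0,0,0]],[[2,3.75,0],[0,0,0]],[[2,3.75,0],[0,0,0]],[[2,3.75,0],[0,0,0]],[[2,3.75,0],[0,0,0]],[[2,3.75,0],[0,0,0]],[[2,3.75,0],[0,0,0]],[[1.5,2.85,0],[0,0,0]],[[0.8,1.5,0],[0,0,0]]]'
python3 -m crank '[[[0,0,1.5],[0,0,0]],[[0,0,1.5],[0,0,0]],[[0,0,0],[0,0,0]],[[0,0,0],[0,0,0]],[[0,0,0],[0,0,0]]]'
python3 - <<'E'
from k import *
go(stand(0,0,.115-.019),down(ST[2]))
from h import *
c=capture("side");crop(c,"s8.png",220,70,350,200,6)
c=capture("top");crop(c,"t8.png",280,130,400,240,6)
E
```

```text
time_s: 16.6
position: [0.5534, -0.262, 0.2963]
tcp_rot: [[0.951, -0.309, -0.002], [-0.309, -0.951, -0.001], [-0.001, 0.001, -1.0]]
force: [-0.6, 0.8, -4.0]
opening: 0.291
time_s: 17.1
position: [0.5548, -0.2599, 0.2692]
tcp_rot: [[0.952, -0.306, 0.002], [-0.306, -0.952, -0.001], [0.002, 0.0, -1.0]]
force: [0.1, 0.1, -4.2]
opening: 0.287
 cm now-axes [-0.36  0.22 17.32] target-axes [-0.32  0.23 17.32] rotvec [ 0.0005 -0.002   0.0028] |w| 0.003 F [ 0.1  0.1 -4.2] t 17.1
```

View pics/s8.png

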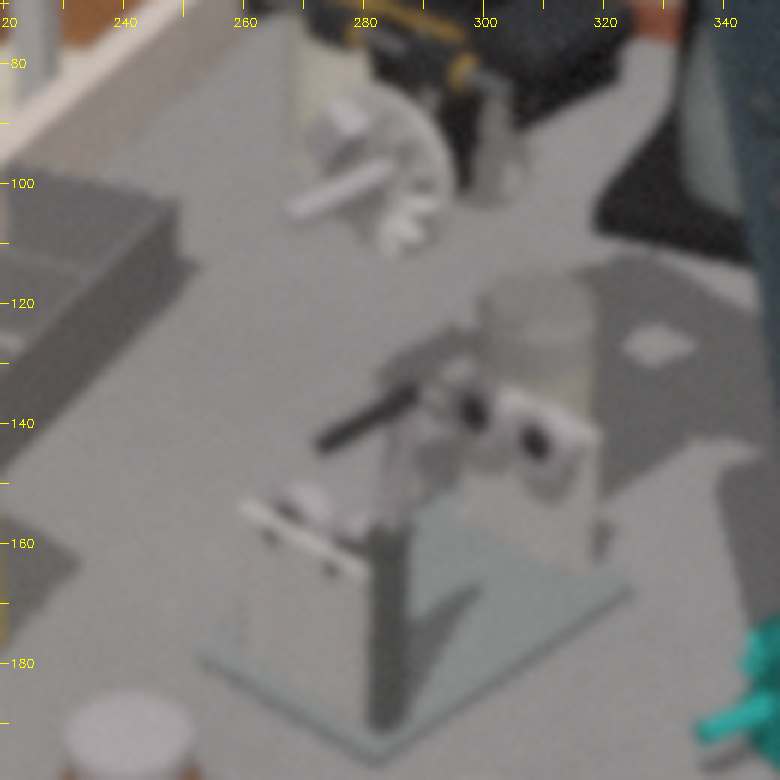

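View pics/t8.png

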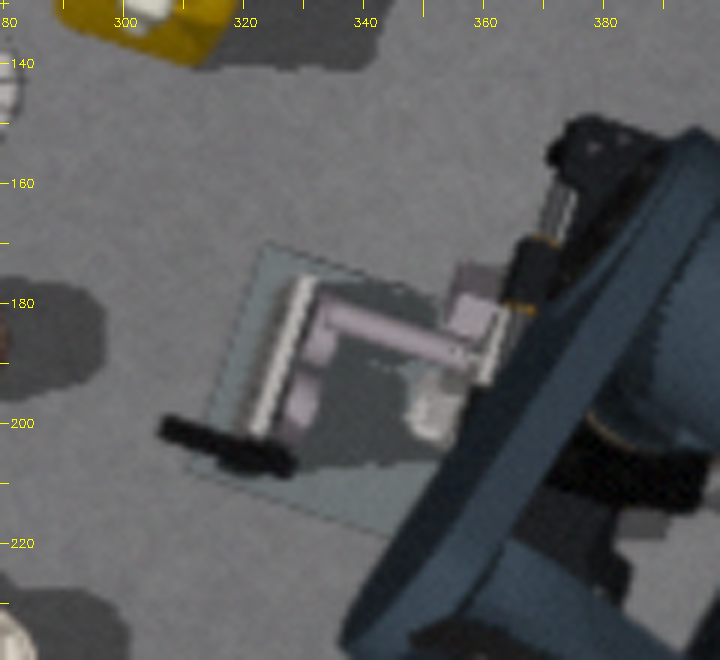

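Run:
```python
from k import *
from h import *
T=capture("top");S=capture("side")
def loc(X): return Rz(ST[2]).T@(X-[ST[0],ST[1],0])
def px(x,y,u0,v0,k): return (x/k+u0-.5,y/k+v0-.5)
for n,p in(("R plate",[(605,238),(548,432)]),):
    print(n,[loc(atz(T,px(x,y,300,160,7),.104)).round(4) for x,y in p])
print("L plate",[loc(atz(T,px(x,y,280,130,6),.104)).round(4) for x,y in [(309,280),(257,435)]])
print("rollers R top",[loc(atz(T,px(x,y,300,160,7),.118)).round(4) for x,y in [(562,262),(533,372)]])
print("rollers L",[loc(atz(T,px(x,y,280,130,6),.118)).round(4) for x,y in [(322,347),(300,400)]])
s=read_state();z=s["position"][2]+.019
print("tcp",loc(s["position"]))
print("shaft tip",loc(atz(T,px(328,308,280,130,6),z)).round(4),"along",loc(atz(T,px(440,346,280,130,6),z)).round(4))
print("side tip",tri(T,px(328,308,280,130,6),S,px(296,210,220,70,6)), loc(tri(T,px(328,308,280,130,6),S,px(296,210,220,70,6))[0]))
print("keeper",[loc(tri(T,px(*a,280,130,6),S,px(*b,220,70,6))[0]).round(4) for a,b in(((165,425),(322,443)),)])
```

```text
R plate [array([ 0.0414, -0.0826,  0.104 ]), array([-0.0451, -0.0846,  0.104 ])]
L plate [array([0.0397, 0.0886, 0.104 ]), array([-0.0425,  0.0892,  0.104 ])]
rollers R top [array([ 0.0241, -0.0651,  0.118 ]), array([-0.024 , -0.0676,  0.118 ])]
rollers L [array([0.0081, 0.0738, 0.118 ]), array([-0.0204,  0.0761,  0.118 ])]
tcp [0.00342905 0.0016354  0.26936652]
shaft tip [0.0054 0.0982 0.2884] along [0.0049 0.0479 0.2884]
side tip (array([ 0.58375166, -0.16997461,  0.29173031]), np.float64(0.005609969406883746)) [0.00290969 0.09675485 0.29173031]
keeper [array([-0.0599,  0.1425,  0.2132])]
```

```bash
python3 -m crank '[[[-0.4,0,1.5],[0,0,0]],[[0,0,2.5],[0,0,0]],[[0,0,2.5],[0,0,0]],[[0,0,2.5],[0,0,0]],[[0,0,2.5],[0,0,0]],[[0,0,2],[0,0,0]],[[0,0,1],[0,0,0]],[[0,0,0.4],[0,0,0]],[[0,0,0],[0,0,0]],[[0,0,0],[0,0,0]]]'
python3 - <<'E'
from k import *
go(stand(0,0,.115-.0174),down(ST[2]))
from h import *
c=capture("side");crop(c,"s9.png",230,100,340,200,7)
c=capture("top");crop(c,"t9.png",280,130,400,240,6)
E
```

```text
time_s: 18.3
position: [0.5517, -0.26, 0.1207]
tcp_rot: [[0.952, -0.307, 0.003], [-0.307, -0.952, -0.002], [0.003, 0.001, -1.0]]
force: [-0.3, -0.7, -3.8]
opening: 0.288
 cm now-axes [-0.03  0.12  2.31] target-axes [-0.03  0.12  2.31] rotvec [ 0.0007 -0.0033  0.0018] |w| 0.004 F [-0.3 -0.7 -3.8] t 18.3
```

View pics/s9.png

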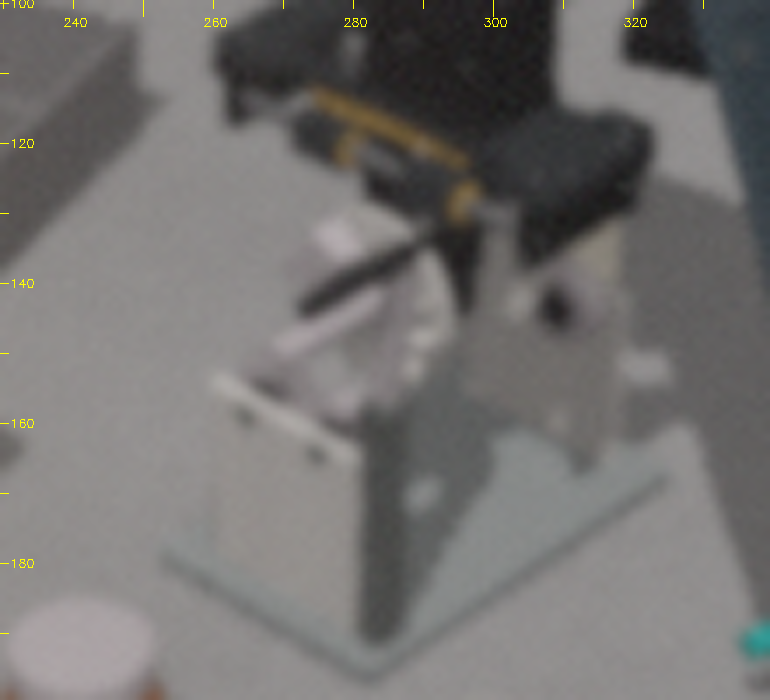

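View pics/t9.png

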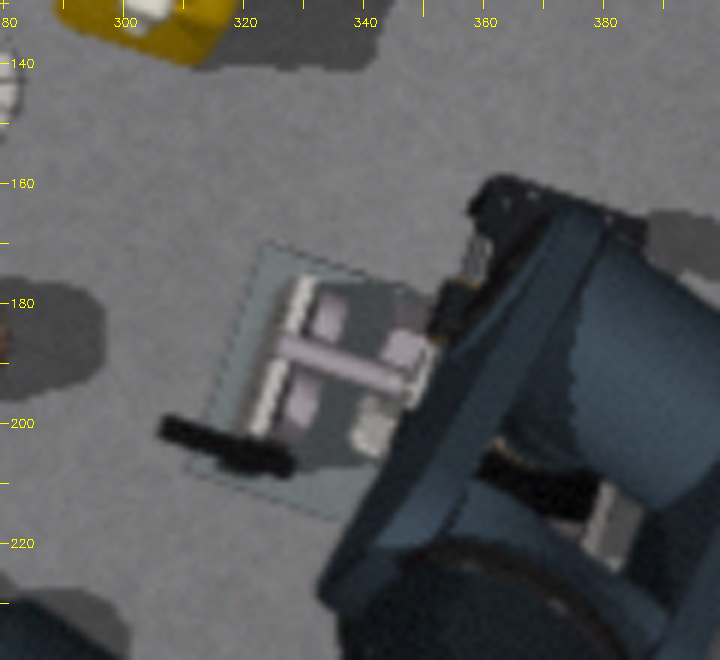

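```bash
python3 -c "
from k import *; from h import *
T=capture('top'); X=atz(T,(283/6+280-.5,345/6+130-.5),.138); print(Rz(ST[2]).T@(X-[ST[0],ST[1],0]))"
python3 -m crank '[[[0,0,0.8],[0,0,0]],[[0,0,0.6],[0,0,0]],[[0,0,0.3],[0,0,0]],[[0,0,0.1],[0,0,0]],[[0,0,0.1],[0,0,0]],[[0,0,0],[0,0,0]],[[0,0,0],[0,0,0]]]'
```

```text
[0.00076161 0.09466607 0.138     ]
time_s: 19.15
position: [0.551, -0.2596, 0.1007]
tcp_rot: [[0.952, -0.307, 0.001], [-0.307, -0.952, -0.0], [0.001, 0.0, -1.0]]
force: [0.7, -0.2, -4.3]
opening: 0.292
```

```bash
for i in 1 2; do python3 -m crank '[[[0,0,0.1],[0,0,0]],[[0,0,0],[0,0,0]]]' | egrep 'pos|force'; done
```

```text
position: [0.5509, -0.2595, 0.0996]
force: [-0.7, -0.2, -3.5]
position: [0.5506, -0.2594, 0.0985]
force: [-0.9, -0.3, -3.3]
```

```bash
for i in 1 2; do python3 -m crank '[[[0,0,0.1],[0,0,0]],[[0,0,0],[0,0,0]]]' | egrep 'pos|force'; done
```

```text
position: [0.5499, -0.2591, 0.0975]
force: [-3.7, 0.3, -1.2]
position: [0.5498, -0.2591, 0.0973]
force: [-5.8, 0.6, 4.8]
```

```bash
python3 -m crank '[[[-0.1,0,0],[0,0,0]],[[0,0,0],[0,0,0]],[[0,0,0],[0,0,0]]]' | egrep 'pos|force'
```

```text
position: [0.5499, -0.2591, 0.0972]
force: [-5.2, 1.8, 6.2]
```

Run:
```python
from h import *
c=capture("side");crop(c,"s10.png",230,100,340,200,7)
c=capture("top");crop(c,"t10.png",280,130,400,240,6)
```

```text
(no output)
```

View pics/s10.png

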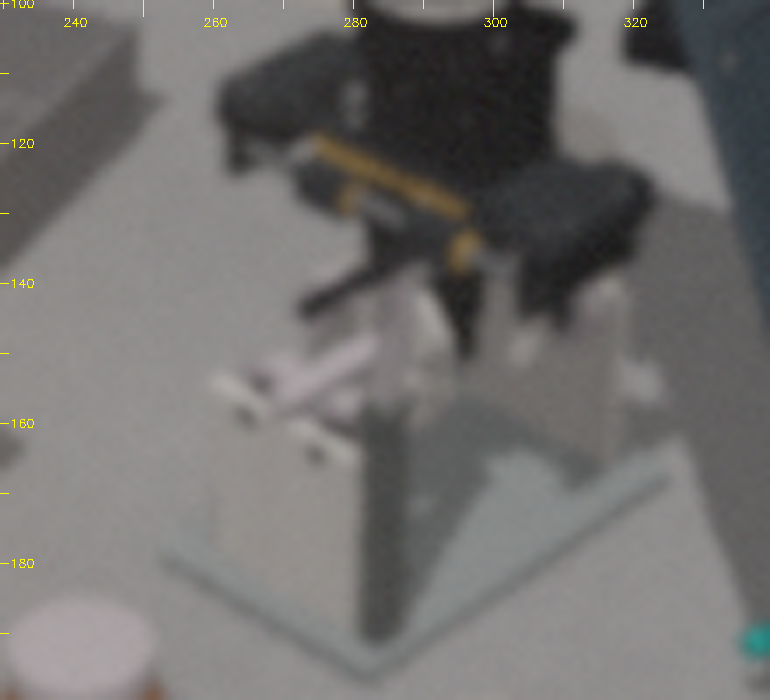

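View pics/t10.png

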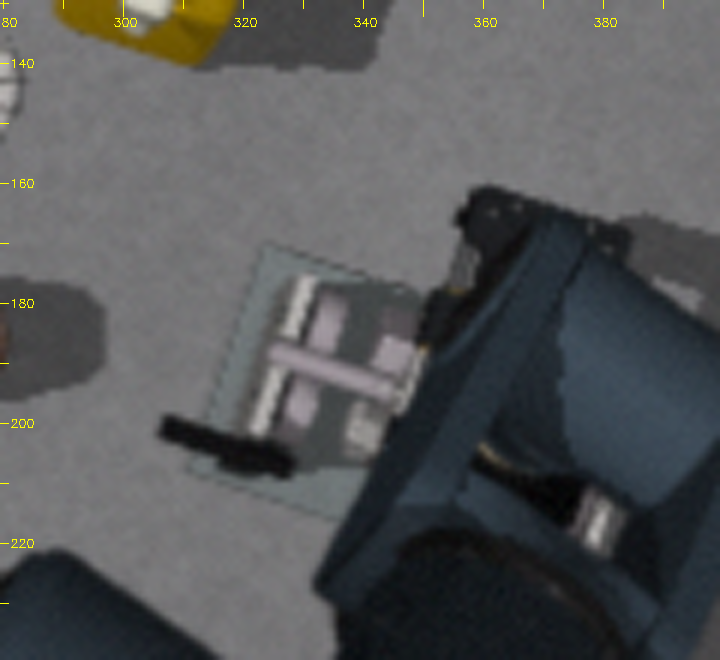

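```bash
python3 -m crank '[[[-0.1,0,0],[0,0,0]],[[0,0,0],[0,0,0]],[[0,0,0],[0,0,0]]]' | egrep 'pos|force'
```

```text
position: [0.5498, -0.2591, 0.0972]
force: [-2.9, 1.3, 5.7]
```

```bash
python3 -m crank '[[[0,0,0],[0,0,0]],[[0,0,0],[0,0,0]],[[0,0,0],[0,0,0]],[[0,0,0],[0,0,0]],[[0,0,0],[0,0,0]],[[0,0,0],[0,0,0]]]' -1
python3 - <<'E'
from h import *
c=capture("side");crop(c,"s11.png",230,100,340,200,7)
E
```

```text
time_s: 21.25
position: [0.5491, -0.259, 0.0965]
tcp_rot: [[0.952, -0.307, 0.001], [-0.307, -0.952, -0.0], [0.001, 0.0, -1.0]]
force: [0.1, 0.2, 0.4]
opening: 0.748
```

View pics/s11.png

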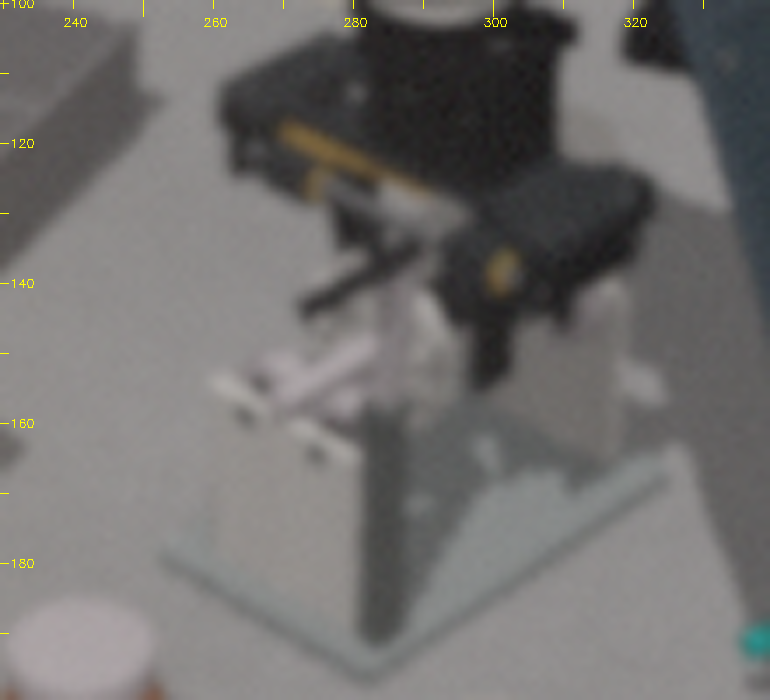

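```bash
python3 -m crank '[[[0,0,0],[0,0,0]],[[0,0,0],[0,0,0]],[[0,0,0],[0,0,0]],[[0,0,-1],[0,0,0]],[[0,0,-2],[0,0,0]],[[0,0,-3],[0,0,0]],[[0,0,-4],[0,0,0]],[[0,0,-4],[0,0,0]],[[0,0,-4],[0,0,0]],[[0,0,0],[0,0,0]],[[0,0,0],[0,0,0]]]'
python3 - <<'E'
from h import *
from k import *
c=capture("side");crop(c,"s12.png",230,100,340,200,7)
q=1.67
go(kg(q,.126)+[0,0,.08-.019],down(ST[2]),"above keeper")
E
```

```text
time_s: 22.4
position: [0.5492, -0.259, 0.2784]
tcp_rot: [[0.952, -0.307, 0.004], [-0.307, -0.952, -0.002], [0.004, 0.001, -1.0]]
force: [0.3, -0.3, -0.7]
opening: 1.001
above keeper cm now-axes [ -5.62 -12.44   0.4 ] target-axes [ -5.64 -12.43   0.41] rotvec [-0.0001 -0.0005  0.0018] |w| 0.002 F [0.8 0.6 0.5] t 22.45
```

View pics/s12.png

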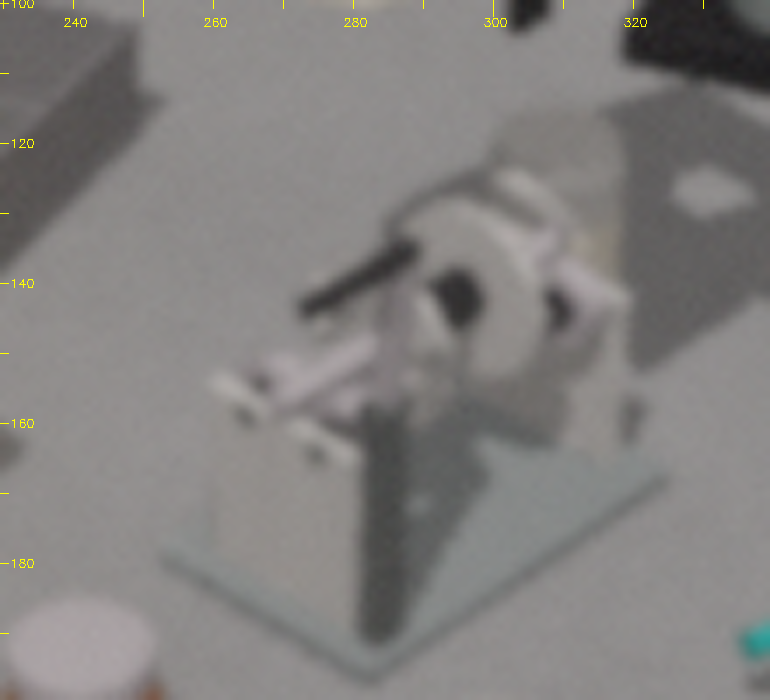

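```bash
python3 -m crank '[[[-1.4,-3,0],[0,0,0]],[[-1.4,-3.2,0],[0,0,0]],[[-1.4,-3.2,0],[0,0,0]],[[-1.4,-3,0],[0,0,0]],[[0,0,0],[0,0,0]],[[0,0,0],[0,0,0]],[[0,0,0],[0,0,0]],[[0,0,0],[0,0,0]],[[0,0,0],[0,0,0]],[[0,0,0],[0,0,0]],[[0,0,0],[0,0,0]],[[0,0,0],[0,0,0]]]'
python3 -m crank '[[[0,0,0],[0,0,0]],[[0,0,0],[0,0,0]],[[0,0,0],[0,0,0]],[[0,0,0],[0,0,0]],[[0,0,0],[0,0,0]],[[0,0,0],[0,0,0]],[[0,0,0],[0,0,0]],[[0,0,0],[0,0,0]],[[0,0,0],[0,0,0]],[[0,0,0],[0,0,0]],[[0,0,0],[0,0,0]],[[0,0,0],[0,0,0]]]' >/dev/null
python3 -m crank '[[[0,0,0],[0,0,0]],[[0,0,0],[0,0,0]],[[0,0,0],[0,0,0]],[[0,0,0],[0,0,0]],[[0,0,0],[0,0,0]],[[0,0,0],[0,0,0]],[[0,0,0],[0,0,0]],[[0,0,0],[0,0,0]],[[0,0,0],[0,0,0]],[[0,0,0],[0,0,0]],[[0,0,0],[0,0,0]],[[0,0,0],[0,0,0]]]' >/dev/null
python3 - <<'E'
from h import *
from k import *
c=capture("side");crop(c,"s13.png",230,100,340,200,7)
c=capture("top");crop(c,"t13.png",280,130,400,240,6)
go(kg(1.67,.126)+[0,0,-.019],down(ST[2]),"keeper")
E
```

```text
time_s: 23.65
position: [0.5337, -0.1238, 0.2766]
tcp_rot: [[0.952, -0.308, 0.001], [-0.308, -0.952, -0.0], [0.001, -0.0, -1.0]]
force: [1.1, -0.2, 0.2]
opening: 1.003
keeper cm now-axes [-0.1  -0.06  8.39] target-axes [-0.09 -0.06  8.39] rotvec [-0.     -0.0011  0.0018] |w| 0.002 F [ 0.7 -0.9 -0.1] t 26.15
```

View pics/s13.png

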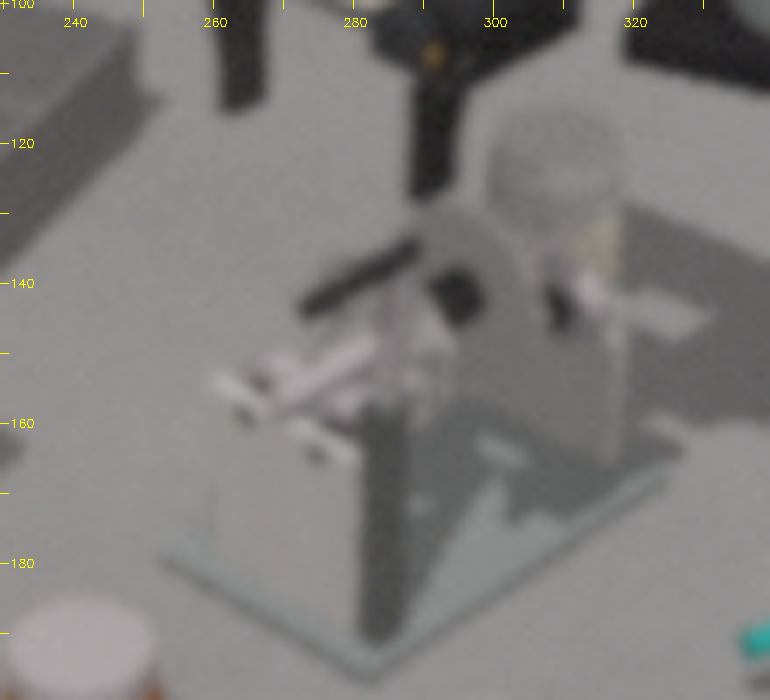

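View pics/t13.png

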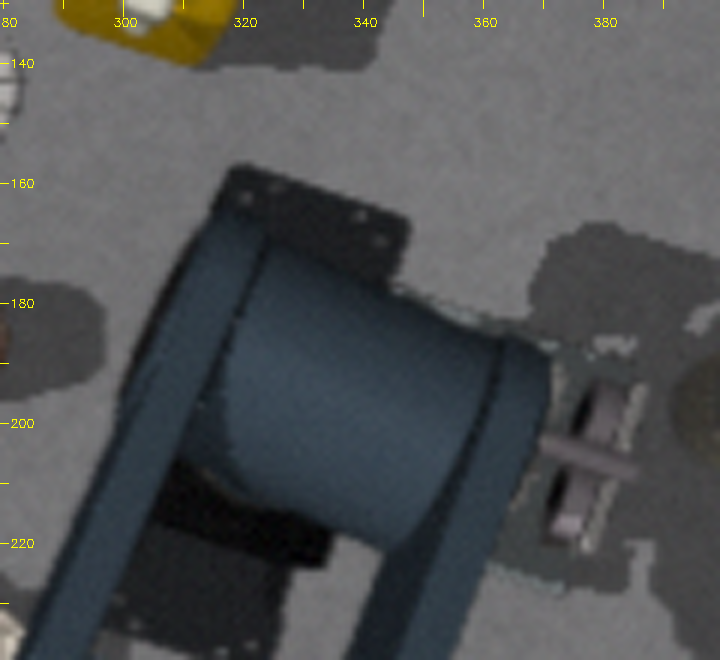

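```bash
python3 - <<'E'
from h import *
import numpy as np
a=[capture("side")["pixels"].astype(float)[118:168,255:315] for _ in range(4)]
b=[capture("side")["pixels"].astype(float)[118:168,255:315] for _ in range(8)][4:]
print(np.abs(np.mean(a,0)-np.mean(b,0)).max(), np.abs(a[0]-a[1]).max())
E
python3 -m crank '[[[-0.1,0,2],[0,0,0]],[[0,0,2.5],[0,0,0]],[[0,0,2.5],[0,0,0]],[[0,0,1.2],[0,0,0]],[[0,0,0],[0,0,0]],[[0,0,0],[0,0,0]]]'
python3 - <<'E'
from h import *
from k import *
c=capture("side");crop(c,"s14.png",230,100,340,200,7)
go(kg(1.67,.126)+[0,0,-.019],down(ST[2]),"keeper")
E
```

```text
4.5 9.0
time_s: 27.35
position: [0.5333, -0.1236, 0.1951]
tcp_rot: [[0.952, -0.307, 0.002], [-0.307, -0.952, -0.001], [0.002, 0.0, -1.0]]
force: [0.4, -1.2, -0.1]
opening: 0.998
keeper cm now-axes [-0.09 -0.07  0.3 ] target-axes [-0.09 -0.07  0.3 ] rotvec [ 0.0002 -0.0032  0.0017] |w| 0.004 F [ 0.5 -0.2  0.5] t 27.4
```

View pics/s14.png

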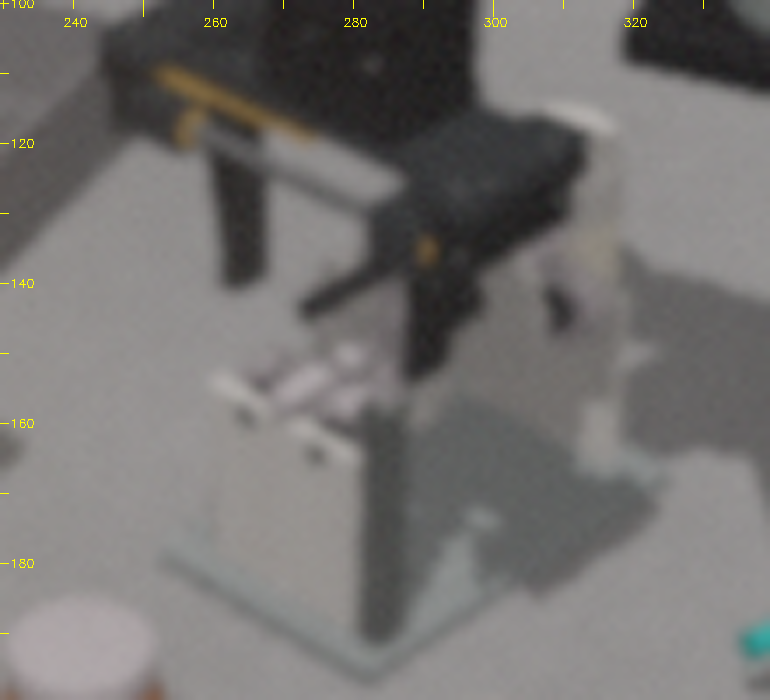

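Rotor is still, and the keeper grip lies between the fingers. Next I pinch it.

```bash
python3 -m crank '[[[-0.1,0,0.3],[0,0,0]],[[0,0,0],[0,0,0]],[[0,0,0],[0,0,0]],[[0,0,0],[0,0,0]],[[0,0,0],[0,0,0]],[[0,0,0],[0,0,0]],[[0,0,0],[0,0,0]],[[0,0,0],[0,0,0]],[[0,0,0],[0,0,0]],[[0,0,0],[0,0,0]],[[0,0,0],[0,0,0]]]' 1
python3 -c "
from k import *
s=read_state();p=Rz(ST[2]).T@(s['position']-[ST[0],ST[1],0]);q=np.arctan2(p[2]+.019-.132,p[0]+.052);print(p,q)
q=np.linspace(q,0.0,17)
print(np.c_[q[1:],8*np.diff(np.cos(q)),-8*np.diff(np.sin(q))].round(2))"
```

```text
time_s: 28.5
position: [0.5319, -0.123, 0.1915]
tcp_rot: [[0.952, -0.307, 0.001], [-0.307, -0.952, -0.0], [0.001, -0.0, -1.0]]
force: [0.2, -0.5, 0.1]
opening: 0.126
[-0.06094101  0.12536681  0.19148342] 1.6842295882820963
[[ 1.58  0.84 -0.05]
 [ 1.47  0.84  0.04]
 [ 1.37  0.83  0.13]
 [ 1.26  0.81  0.21]
 [ 1.16  0.79  0.3 ]
 [ 1.05  0.75  0.38]
 [ 0.95  0.71  0.45]
 [ 0.84  0.66  0.53]
 [ 0.74  0.6   0.59]
 [ 0.63  0.53  0.65]
 [ 0.53  0.46  0.7 ]
 [ 0.42  0.38  0.75]
 [ 0.32  0.3   0.79]
 [ 0.21  0.22  0.81]
 [ 0.11  0.13  0.83]
 [ 0.    0.04  0.84]]
```

```bash
python3 -m crank '[[[0.84,0,-0.05],[0,0,0]],[[0.84,0,0.04],[0,0,0]],[[0.83,0,0.13],[0,0,0]],[[0.81,0,0.21],[0,0,0]],[[0.79,0,0.3],[0,0,0]],[[0.75,0,0.38],[0,0,0]],[[0,0,0],[0,0,0]]]' | egrep 'pos|force|opening'
python3 -m crank '[[[0.71,0,0.45],[0,0,0]],[[0.66,0,0.53],[0,0,0]],[[0.6,0,0.59],[0,0,0]],[[0.53,0,0.65],[0,0,0]],[[0.46,0,0.7],[0,0,0]],[[0,0,0],[0,0,0]]]' | egrep 'pos|force|opening'
python3 -c "
from k import *
s=read_state();p=Rz(ST[2]).T@(s['position']-[ST[0],ST[1],0]);q=np.arctan2(p[2]+.019-.132,p[0]+.052);print(p,q, np.hypot(p[2]+.019-.132,p[0]+.052))
go(kg(0,.125)+[0,0,-.019],down(ST[2]))"
```

```text
position: [0.5769, -0.1379, 0.1793]
force: [-4.3, -1.7, -4.6]
opening: 0.125
position: [0.6032, -0.1465, 0.1498]
force: [-8.2, -0.2, -4.9]
opening: 0.116
[0.01419632 0.12507578 0.14979493] 0.5073201398324114 0.07573519502806988
 cm now-axes [1.41 0.01 3.67] target-axes [1.38 0.01 3.68] rotvec [0.0005 0.0078 0.0019] |w| 0.008 F [-8.2 -0.2 -4.9] t 29.8
```

```bash
python3 -m crank '[[[0.45,0,0.75],[0,0,0]],[[0.4,0,0.79],[0,0,0]],[[0.3,0,0.81],[0,0,0]],[[0.15,0,0.83],[0,0,0]],[[0,0,0],[0,0,0]],[[0,0,0],[0,0,0]]]' | egrep 'pos|force|opening'
python3 - <<'E'
from k import *
from h import *
go(kg(0,.125)+[0,0,-.019],down(ST[2]))
c=capture("side");crop(c,"s15.png",230,100,340,200,7)
E
```

```text
position: [0.6139, -0.15, 0.1182]
force: [-10.4, -0.1, -2.6]
opening: 0.108
 cm now-axes [0.27 0.   0.51] target-axes [0.26 0.   0.52] rotvec [0.0007 0.0111 0.0023] |w| 0.011 F [-10.4  -0.1  -2.6] t 30.4
```

View pics/s15.png

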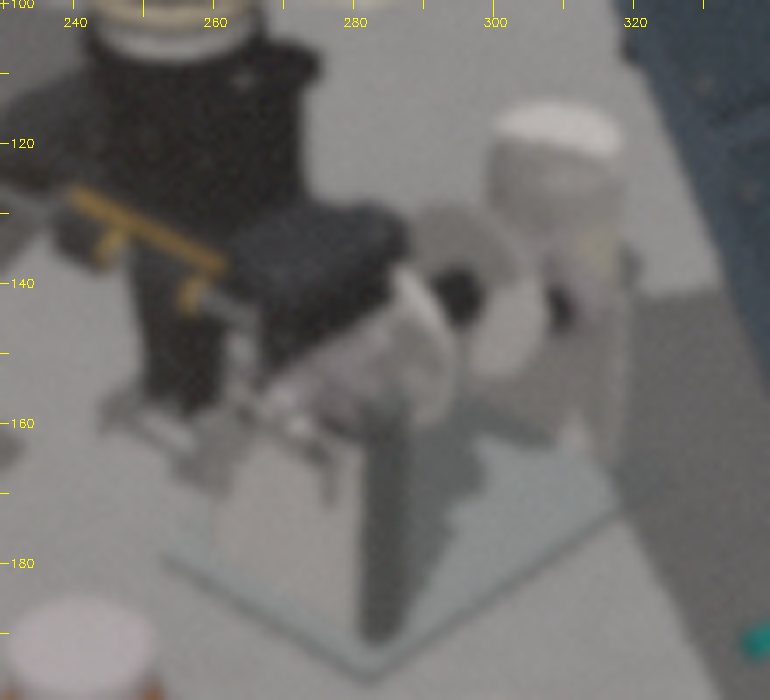

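```bash
python3 -m crank '[[[-0.15,0,0.25],[0,0,0]],[[0,0,0.25],[0,0,0]],[[0,0,0],[0,0,0]],[[0,0,0],[0,0,0]]]' | egrep 'pos|force|opening'
python3 -m crank '[[[0,0,0.1],[0,0,0]],[[0,0,0],[0,0,0]]]' | egrep 'pos|force|opening'
```

```text
position: [0.6145, -0.1502, 0.1145]
force: [-8.0, -0.4, -0.1]
opening: 0.108
position: [0.6145, -0.1503, 0.1137]
force: [-7.9, 0.4, 0.6]
opening: 0.107
```

```bash
python3 -m crank '[[[0,0,0.1],[0,0,0]],[[0,0,0],[0,0,0]]]' | egrep 'pos|force|opening'
python3 -m crank '[[[0,0,0.1],[0,0,0]],[[0,0,0],[0,0,0]]]' | egrep 'pos|force|opening'
```

```text
position: [0.6146, -0.1503, 0.1129]
force: [-8.4, -0.5, 1.5]
opening: 0.109
position: [0.6147, -0.1503, 0.1119]
force: [-7.9, -0.2, 1.2]
opening: 0.108
```

```bash
for i in 1 2 3; do python3 -m crank '[[[0,0,0.1],[0,0,0]],[[0,0,0],[0,0,0]]]' | egrep 'pos|force|opening'; done
```

```text
position: [0.6148, -0.1503, 0.111]
force: [-6.7, -0.7, 1.7]
opening: 0.106
position: [0.6149, -0.1504, 0.11]
force: [-8.5, -0.5, 0.8]
opening: 0.108
position: [0.6149, -0.1504, 0.1091]
force: [-7.3, -0.3, 1.2]
opening: 0.11
```

```bash
for i in 1 2 3; do python3 -m crank '[[[0,0,0.1],[0,0,0]],[[0,0,0],[0,0,0]]]' | egrep 'pos|force'; done
python3 - <<'E'
from h import *
c=capture("side");crop(c,"s16.png",230,100,340,200,7)
E
```

```text
position: [0.615, -0.1504, 0.1081]
force: [-7.7, -0.9, 2.3]
position: [0.615, -0.1504, 0.1072]
force: [-8.1, -0.3, 2.1]
position: [0.6151, -0.1504, 0.1062]
force: [-7.7, -0.0, 1.2]
```

View pics/s16.png

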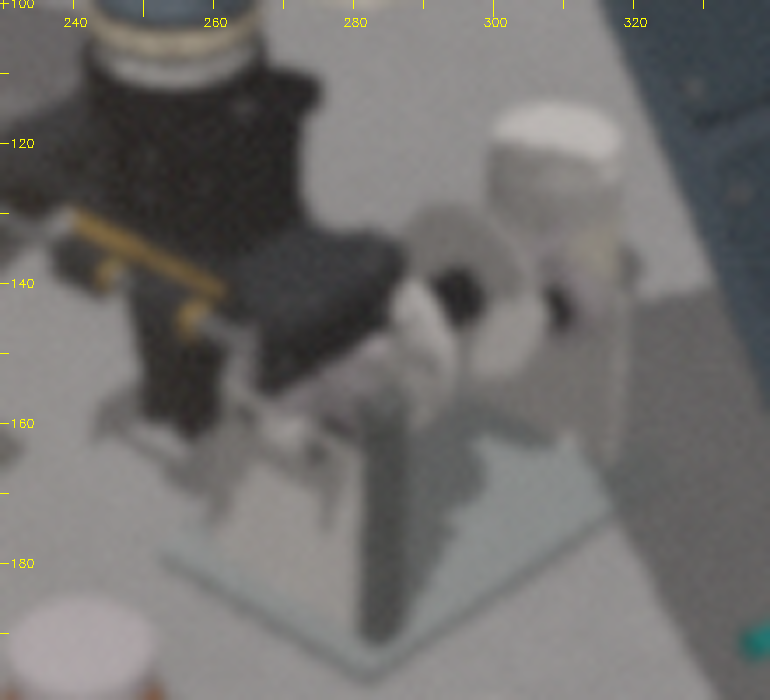

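```bash
python3 -m crank '[[[0,0,0],[0,0,0]],[[0,0,0],[0,0,0]],[[0,0,0],[0,0,0]],[[0,0,0],[0,0,0]],[[0,0,0],[0,0,0]],[[0,0,0],[0,0,0]],[[0,0,-1.5],[0,0,0]],[[0,0,-3],[0,0,0]],[[0,0,-4],[0,0,0]],[[0,0,-4],[0,0,0]],[[0,-2,-2],[0,0,0]]]' -1
python3 - <<'E'
from h import *
c=capture("side");crop(c,"s17.png",230,100,340,200,7)
c=capture("top");crop(c,"t17.png",280,130,400,240,6)
E
```

```text
time_s: 33.8
position: [0.625, -0.1341, 0.2571]
tcp_rot: [[0.951, -0.31, 0.009], [-0.31, -0.951, -0.004], [0.009, 0.002, -1.0]]
force: [1.0, 0.5, -0.3]
opening: 0.976
```

View pics/s17.png

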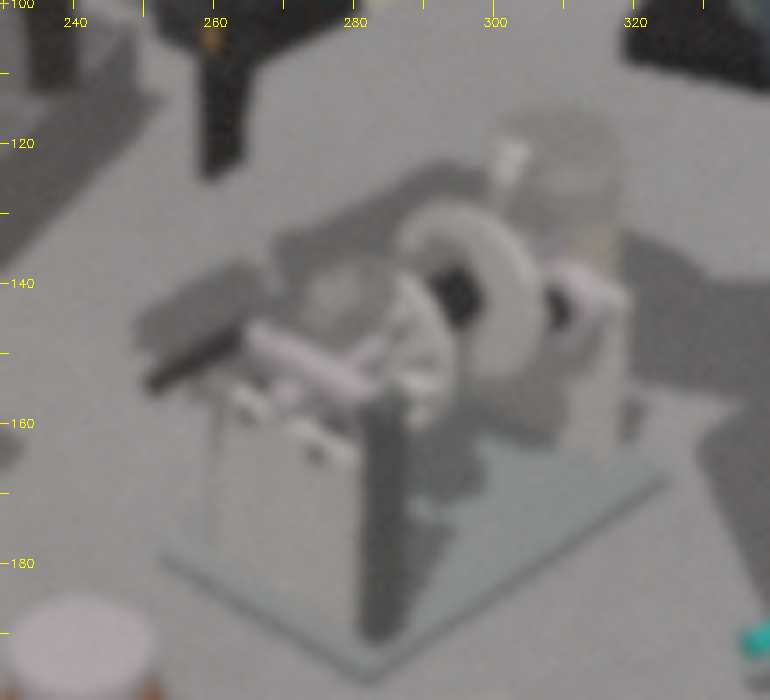

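View pics/t17.png

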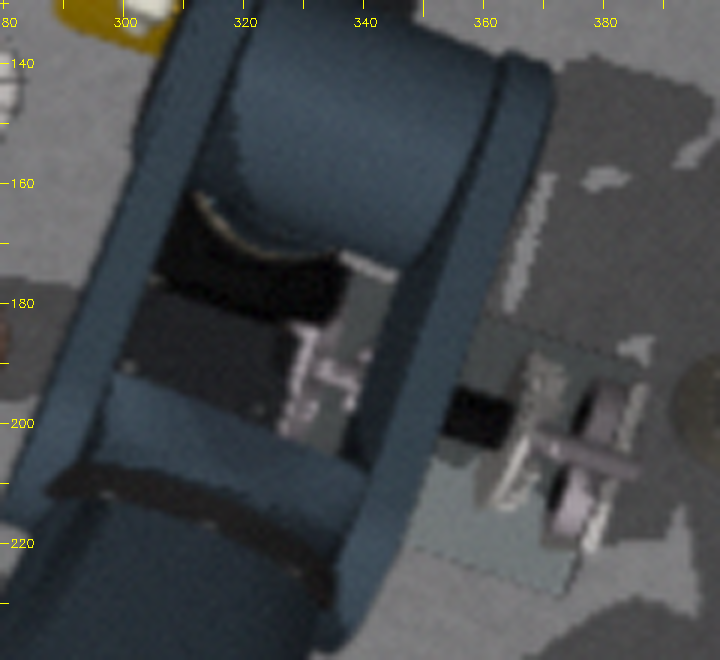

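Run:
```python
from h import *
from k import *
S=capture("side")
for q in (0,.1,.2,.3,.4,.55,1.67):
    f=lambda y:proj(S,stand(-.052+.08*np.cos(q),y,.132+.08*np.sin(q)))[0].round(1)
    print(q,f(.1434),f(.0809))
```

```text
0 [250.5 155.3] [265.2 146.7]
0.1 [250.6 153.1] [265.3 144.6]
0.2 [250.8 151. ] [265.6 142.5]
0.3 [251.2 149.1] [266.1 140.6]
0.4 [251.9 147.3] [266.8 138.8]
0.55 [253.2 144.9] [268.1 136.4]
1.67 [272.7 144. ] [287.9 135.1]
```

```bash
python3 -m crank '[[[0,2,0],[0,0,0]],[[0,0,0],[0,0,0]],[[0,0,0],[0,0,0]],[[0,0,0],[0,0,0]],[[0,0,0],[0,0,0]],[[0,0,0],[0,0,0]],[[0,0,0],[0,0,0]],[[0,0,0],[0,0,0]],[[0,0,0],[0,0,0]]]' 1
python3 - <<'E'
from h import *
from k import *
S=capture("side");crop(S,"s18.png",235,120,300,180,12)
go(stand(.026,.126,.138),down(ST[2]),"touch")
E
```

```text
time_s: 34.85
position: [0.6172, -0.1505, 0.2516]
tcp_rot: [[0.952, -0.307, 0.001], [-0.307, -0.952, -0.0], [0.001, 0.0, -1.0]]
force: [1.2, -0.3, 0.2]
opening: 0.265
touch cm now-axes [-0.28 -0.04 11.35] target-axes [-0.27 -0.04 11.36] rotvec [-0.     -0.0011  0.0018] |w| 0.002 F [-0.4 -0.1 -0.9] t 34.9
```

View pics/s18.png

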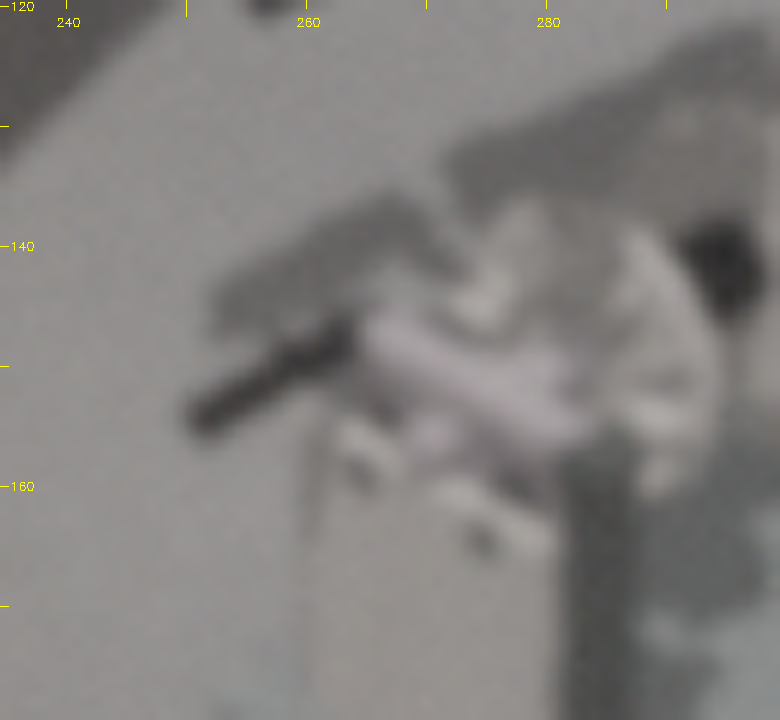

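```bash
python3 -m crank '[[[-0.3,0,1],[0,0,0]],[[0,0,2.5],[0,0,0]],[[0,0,2.5],[0,0,0]],[[0,0,2.5],[0,0,0]],[[0,0,1],[0,0,0]],[[0,0,0.4],[0,0,0]],[[0,0,0],[0,0,0]],[[0,0,0],[0,0,0]]]'
for i in 1 2 3; do python3 -m crank '[[[0,0,0.15],[0,0,0]],[[0,0,0],[0,0,0]]]' | egrep 'pos|force'; done
```

```text
time_s: 35.7
position: [0.6152, -0.15, 0.1536]
tcp_rot: [[0.952, -0.307, 0.003], [-0.307, -0.952, -0.001], [0.003, 0.0, -1.0]]
force: [-0.6, -0.7, 0.3]
opening: 0.006
position: [0.6148, -0.1498, 0.1518]
force: [0.7, -0.6, 0.6]
position: [0.6144, -0.1497, 0.1496]
force: [0.4, -0.2, 0.8]
position: [0.6142, -0.1496, 0.1478]
force: [0.1, -0.2, 0.2]
```

```bash
for i in 1 2 3 4; do python3 -m crank '[[[0,0,0.15],[0,0,0]],[[0,0,0],[0,0,0]]]' | egrep 'pos|force'; done
```

```text
position: [0.6142, -0.1496, 0.1462]
force: [0.1, -0.7, 0.3]
position: [0.6142, -0.1496, 0.1448]
force: [-0.2, -0.0, 0.3]
position: [0.6143, -0.1496, 0.1433]
force: [-0.2, -0.3, -0.1]
position: [0.6142, -0.1496, 0.1418]
force: [0.0, -0.5, 0.8]
```

```bash
for i in 1 2; do python3 -m crank '[[[0,0,0.15],[0,0,0]],[[0,0,0],[0,0,0]]]' | egrep 'pos|force'; done
```

```text
position: [0.6145, -0.1497, 0.1404]
force: [-0.6, 0.6, 0.3]
position: [0.6145, -0.1497, 0.139]
force: [0.3, 0.0, 0.2]
```

```bash
for i in 1 2 3; do python3 -m crank '[[[0,0,0.1],[0,0,0]],[[0,0,0],[0,0,0]]]' | egrep 'pos|force'; done
```

```text
position: [0.6146, -0.1497, 0.1384]
force: [0.2, -1.2, 1.5]
position: [0.6146, -0.1498, 0.1381]
force: [-1.0, 0.5, 6.2]
position: [0.6146, -0.1498, 0.138]
force: [-3.2, 0.2, 9.9]
```

The rod hits a hard stop at z = 0.138, which is exactly closed. I'll retreat and do a final check.

```bash
python3 -m crank '[[[0,0,-1],[0,0,0]],[[0,0,-3],[0,0,0]],[[0,0,-4],[0,0,0]],[[0,0,-4],[0,0,0]],[[-3,-3,-1],[0,0,0]],[[-4,-3,0],[0,0,0]],[[-4,-3,0],[0,0,0]],[[-4,-3,0],[0,0,0]],[[0,0,0],[0,0,0]]]'
python3 - <<'E'
from h import *
from k import *
S=capture("side");crop(S,"s19.png",235,110,330,190,8)
T=capture("top");cv2.imwrite("pics/t19.png",cv2.resize(T["pixels"][:,:,::-1],(800,600),interpolation=cv2.INTER_CUBIC))
E
```

```text
time_s: 39.0
position: [0.5027, 0.0154, 0.2655]
tcp_rot: [[0.953, -0.303, -0.005], [-0.303, -0.953, 0.003], [-0.006, -0.001, -1.0]]
force: [0.0, 0.2, 0.1]
opening: 0.005
```

View pics/s19.png

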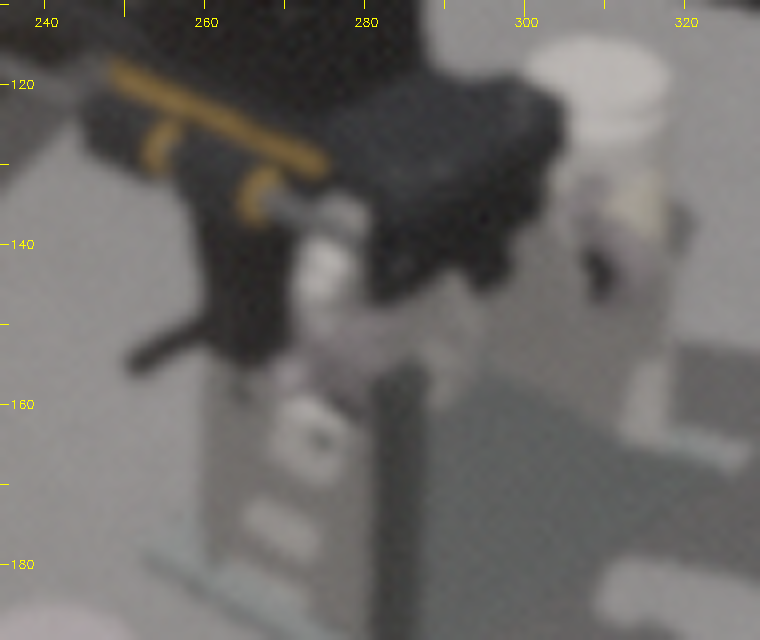

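View pics/t19.png

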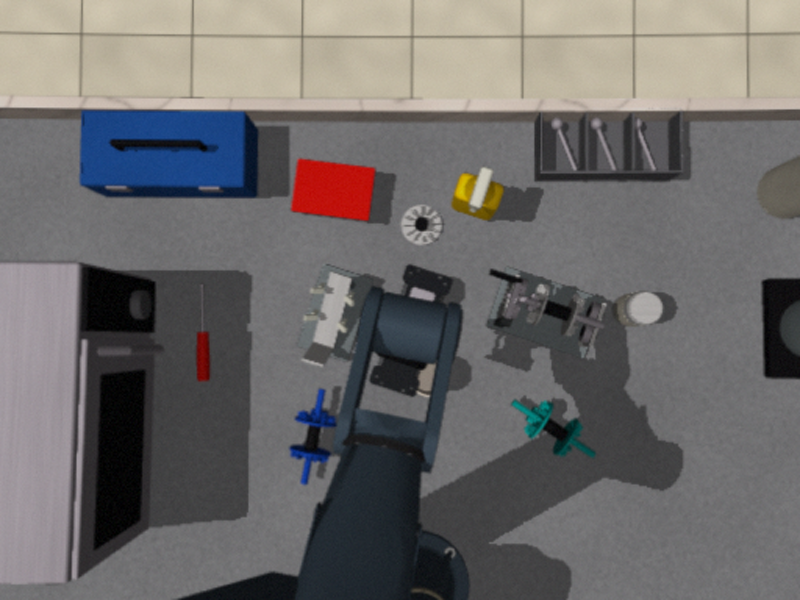

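Run:
```python
from h import *
crop(capture("top"),"t20.png",305,160,400,240,8)
```

```text
(no output)
```

View pics/t20.png

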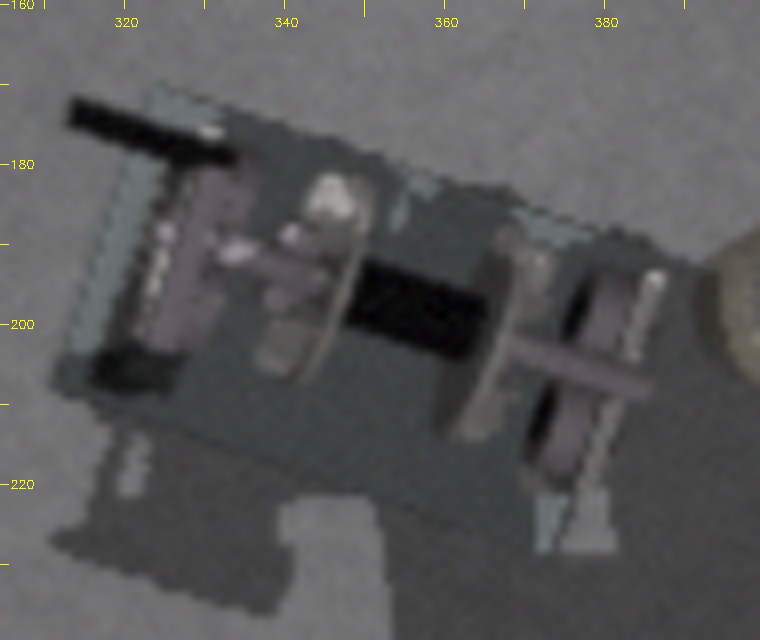

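Run:
```python
from h import *
from k import *
T=capture("top")
X=atz(T,(650/8+305-.5,387/8+160-.5),.12); print(Rz(ST[2]).T@(X-[ST[0],ST[1],0]))
print(read_state()["force"]); print(bot.hand_in())
```

```text
[-0.00147463 -0.09087689  0.12      ]
[ 0.13020291 -1.09998507 -0.0567344 ]
the job is handed in; nothing more can be done
None
```

The rotor is sitting in the rollers with its heavy side down and the keeper arm is closed over the shaft. I handed the job in at about 39 s of the 70 s; the hand-in reports no verdict.

- **Keeper opened:** I swung the arm to about 1.67 rad before touching the rotor.
- **Rotor placed:** I lifted it off the rest square to the shaft and lowered it until the wrist force showed the rollers carrying it, roughly 10 N of load. I then let go and left it alone. It was visibly still about 5 s later, when two sets of pictures half a second apart differed by no more than the noise.
- **Keeper closed:** While swinging it shut, the rod slipped a little in the fingers. I then pressed on the rod with shut fingers and it met a hard stop at z = 0.138 m, which matches a joint angle of 0.

**Last checks:**
- **Seating:** the one shaft end I measured at the end puts the rotor's middle about 4 mm along the shaft and 1.5 mm across from the seat. That is well inside the 16 mm limit.
- **Heavy side:** in the pictures no balance block shows on the upper side of the wheels, so I take the heavy side to be down, but I did not measure its angle.
- **Other things on the counter:** everything visible in the last top view had not moved. The mug was mostly hidden behind the arm there.
- **Wrist force:** it read about 1 N at the end, with the arm clear of everything.

The only readings that disagreed were for the closed keeper. The side picture suggested 0.02 to 0.05 rad, while the contact test showed it fully closed.

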